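# Load the latched spice rack

## Robot

A 6-joint arm with a two-finger parallel gripper is mounted at the origin on a cart in front of the work surface, level with it; the furniture and walls round the work are solid. World frame = base frame: x ahead of the robot, y to its left, z up, the work surface at z = 0. Lengths are in mm, angles in rad, forces in N, time in s.
With the tool pointing down it reaches from about 350 to 975 mm from the base axis. Payload 17.4 kg.
Tool frame: the origin (TCP) lies midway between the tips of the shut fingers; the grasp point (between the pads) lies r.tcp_to_grasp behind it (r.tcp_to_grasp is the distance from the TCP to the grasp point, in mm); z points along the fingers, x is the direction in which the jaws open and shut, and the axes are right-handed (so a half turn about z gives the same grasp; the last joint's range is limited). The gripper opens to 85 mm and grips with 20 to 120 N. Pads are 22 mm wide; open, the fingers measure 114 mm over their backs; the gripper's body (76 mm by 85 mm) begins 54 mm behind the grasp point. The pads swing forward as they close: fully open they stand 13 mm farther back than shut.
Start: joints at [-1.146, 0.116, 1.442, -0, 1.584, -0.038], TCP at [301.349, -604.004, 204.303] pointing down, gripper open.
Joint ranges: [-2.83, 2.83], [-0.83, 2.19], [0.07, 2.5], [-1.14, 4.28], [0.01, 3], [-2.97, 2.97]. Speed limits (rad/s): [1.89, 1.89, 2.22, 3.14, 3.14, 3.14].

## Interface

Orientations are given as a unit quaternion [w, x, y, z].
In Python, from plant import r gives the robot as it stands.
- The arm moves only by the tool jog_arm, never from a script. Its argument "rows" is a list of rows, each an object with "hand": the opening, from 0 (shut) to 1 (fully open); "offset": the shift along the tool's x, y, z in mm, a list of three; "dr": the turn, a rotation vector about the tool's x, y, z in rad, a list of three. A call has 1 to 12 rows; each row is the pose to reach, as a shift and turn from the pose measured when the call began, along the tool's axes at that moment; what a row does not reach only later rows make up. A row lasts 1/10 s, in which the tool goes at most 50 mm and 8.59 degrees, less where a joint would pass 70% of its speed; a pose out of reach is approached as far as the arm can. A call with a gripper value outside its range is refused whole. The fingers move at their own pace and stop on an object; "force" is the grip in N (left out, the last holds). Time passes only in rows, so rows that repeat a pose let the fingers close. It gives the time, the measured TCP pose, the force and the opening at its end, in the units of the state.
- r.get_state(): the state, without advancing time (a new reading comes with each control period).
- r.read_camera(name): name is "scene" or "top"; returns the picture (384x512x3 uint8, red, green, blue); there is no depth.
- r.camera_params(name): a dict with "K" (3x3 intrinsics, pixels), "distortion" ([k1, k2, p1, p2, k3] as OpenCV has them; the pictures are not rectified), "cam_to_world" (4x4, takes a point from camera to world coordinates). Camera axes: x right, y down, z forward; pixel columns grow to the right and rows downward; lengths in mm; the calibration is good to about 2 mm. A picture is of the moment at which its call begins. camera_params takes no time and is no camera call.
- r.close_job(): hands the job in, once; it reports no verdict.
The state is a dict: "t": time; "q": joint angles; "joint_vel": joint speeds; "tau": joint torques, N m; "eef_pos": TCP position; "ee_rot": TCP orientation; "wrist_force": force on the tool from outside, world axes, zero at the start; "moment": the same for the moment, N m; "finger_gap": finger opening in mm.
Only numpy, scipy, OpenCV 4.12 (cv2) and the standard library are available. Lean on these libraries where they do the work, as an engineer would, in place of code of your own. Each camera call takes 0.05 s, during which the arm holds its last target.

## Task

Press the thumb latch of the sloping spice rack so that its sprung lid pops open, then push both spice jars down their lanes, without lifting them out, until each rests against the back stop. Then gently press the lid down until it snaps shut and stays latched; never press or push hard, and leave the mug, the jam jar and the salt shaker where they stand.

Things in the scene. Friction and masses are not known exactly. Their poses are not given: they have to be found in the camera images.
- rack: Fixed wooden rack, 272 x 140 mm, tray sloping down 15 deg along its +x (z normal to the tray). Origin: on the tray floor at the back stop, centre line. Two lanes 46 mm wide centred at y = +-41 mm; the 36 mm divider and the rails are 18 mm high on the open front part (x -262 to -118 mm). The rear part is lidded, walls 50 mm high; jars go under it to the stop at x = 0.
- latch_pad (a point): Middle of the top of the black ribbed thumb pad (38 x 30 mm) before the lid's front edge, at rack x = -151, y = 0, z = 52 mm. Its axes are the latch's own (= rack's at rest). Pressing it down along rack -z takes about 4 N at first and 8 N at the end of its 8 mm travel; the lid is let go after about 3.5 mm, and flies open in half a second. The pad springs back.
- latch (a joint): Tilt of the latch rocker in rad: 0 at rest, 0.26 fully pressed; the lid is let go at about 0.11. Its hinge lies at rack x = -119, z = 34 mm. Its black hook bar stands at x = -119 mm, top z = 64 mm, over a small steel roller in the middle of the lid's front edge (32 mm of width).
- lid_front (a point): Point on the lid's outer (top) face, 32 mm behind its front edge, middle of its width; shut it lies at rack x = -81, y = 0, z = 56 mm. Its axes are the lid's: z is the outer normal, -x runs to the front edge. Here the lid may be pressed without touching the hook bar. Snapping it shut here takes about 10 N, felt when it is 0.1 rad open, and easing as it snaps.
- lid (a joint): Opening angle of the white lid (6 mm thick, 140 mm wide, 114 mm deep) in rad: 0 shut (0.00 to 0.02 latched), 1.05 fully open, where a spring holds it. Hinge along rack y at x = 4, z = 53 mm, at the stop end; it opens up and towards rack +x. Flaps on its front edge reach down to z = 26 mm, so it cannot shut while a jar stands more than 4 mm off the stop.
- jar_a: Spice jar with a dark cap, a plain cylinder 41 mm across and 105 mm long, 0.11 kg, lying in the lane centred at rack y = +41 mm, base down the slope (rack +x), cap up the slope. Origin: centre of its flat base; its z runs from base to cap, so the cap's end face is 105 mm along +z. It does not slide by itself; a push of 1 to 3 N low on the cap's end moves it.
- jar_b: Spice jar with a dark cap, a plain cylinder 41 mm across and 105 mm long, 0.11 kg, lying in the lane centred at rack y = -41 mm, base down the slope (rack +x), cap up the slope. Origin: centre of its flat base; its z runs from base to cap, so the cap's end face is 105 mm along +z. It does not slide by itself; a push of 1 to 3 N low on the cap's end moves it.
- mug: Bystander: white mug, 82 mm wide with its handle 112 mm, 94 mm tall. Origin: centre of its underside. Leave it.
- jam: Bystander: jam jar with a yellow lid, 62 x 67 mm, 86 mm tall. Origin: centre of its underside. Leave it.
- salt: Bystander: glass salt shaker with a grey top, 44 mm wide, 90 mm tall. Origin: centre of its underside. Leave it.
Things that resemble listed ones, but are neither listed nor needed, are in the scene too. What is shaped like the jar_b but orange or red is not meant. Leave any orange look-alike of the jar_a alone.

How it is judged:
By the outcome, as a careful person would: the job done as asked, in the order asked, and still so for the second after the job is handed in, with the robot touching nothing.
It also fails if it takes over 69 s, if anything falls off the work surface, if the arm or the gripper's body presses on something with over 40 N, if the wrist force passes 120 N, or if a joint passes its speed limit or range.

## Working session

There is one attempt and no reset: what is moved stays moved. The work goes in short steps, Python scripts to look and compute and a tool call to move; the robot and the scene stay as the last step left them, time stands still between calls to the robot, and variables do not carry over. Pictures are saved under pics/ and viewed, and the job is handed in when it is done.

Besides the shell and the picture viewer there is one more tool, called by a JSON object that holds its "fn" and its "kwargs". jog_arm: Moves the arm, as the interface text tells. Its arguments: {"type":"object","properties":{"rows":{"type":"array"},"force":{"type":"number"}},"required":["rows"]}

```bash
ls; mkdir -p pics; python3 - <<'E'
from plant import r
import cv2
for n in("scene","top"):
    im=r.read_camera(n); cv2.imwrite(f"pics/{n}0.png",im[:,:,::-1]); p=r.camera_params(n); print(n,p)
print(r.get_state(), r.tcp_to_grasp)
E
```

```text
pics
scene {'K': array([[400.81080658,   0.        , 251.12744777],
       [  0.        , 400.81080658, 194.76618072],
       [  0.        ,   0.        ,   1.        ]]), 'distortion': array([-0.05662105,  0.        ,  0.        ,  0.        ,  0.        ]), 'cam_to_world': array([[ 7.79212550e-01, -4.43704672e-01,  4.42666878e-01,
        -9.53700832e+01],
       [-6.26700941e-01, -5.41903305e-01,  5.59988160e-01,
        -1.00114173e+03],
       [-8.58671892e-03, -7.13769551e-01, -7.00327992e-01,
         1.09003424e+03],
       [ 0.00000000e+00,  0.00000000e+00,  0.00000000e+00,
         1.00000000e+00]])}
top {'K': array([[412.93649453,   0.        , 258.13348246],
       [  0.        , 412.93649453, 192.95544886],
       [  0.        ,   0.        ,   1.        ]]), 'distortion': array([-0.01635655,  0.        ,  0.        ,  0.        ,  0.        ]), 'cam_to_world': array([[ 3.46032238e-01, -9.01841971e-01,  2.58732971e-01,
         1.21607910e+02],
       [-9.38221350e-01, -3.32159779e-01,  9.70081376e-02,
        -3.45492843e+02],
       [-1.54532343e-03, -2.76316741e-01, -9.61065383e-01,
         1.56542818e+03],
       [ 0.00000000e+00,  0.00000000e+00,  0.00000000e+00,
         1.00000000e+00]])}
{'t': 0.1, 'q': array([-1.14579741e+00,  1.16464191e-01,  1.44216826e+00,  4.35929650e-05,
        1.58403185e+00, -3.78475179e-02]), 'joint_vel': array([ 2.12078638e-04, -1.98909496e-03, -2.03177511e-03,  6.54262798e-04,
        1.41532831e-03, -8.48558902e-05]), 'tau': array([ 2.28381890e-03, -7.33668923e+01, -6.33788610e+01, -7.53833859e-06,
        5.27256459e-03, -8.98705281e-06]), 'eef_pos': array([ 301.28058089, -603.8143475 ,  203.63712921]), 'ee_rot': array([-3.17009451e-04,  8.50440163e-01, -5.26071518e-01, -4.32533614e-04]), 'wrist_force': array([-0.29963583,  0.11891655, -0.94742584]), 'moment': array([-0.03499268, -0.00826154,  0.00042665]), 'finger_gap': 85.66831077526888} 18.700000000000003
```

View pics/scene0.png

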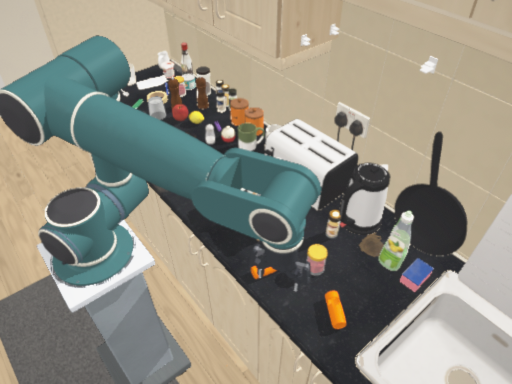

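View pics/top0.png

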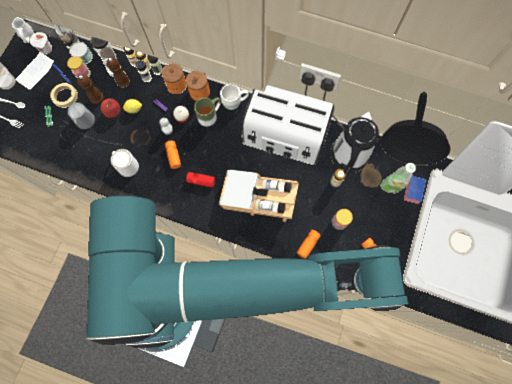

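The top view shows the rack at about (258,195): white lid on the left, two dark-capped jars on the right. In the scene view the arm hides it. Next I crop in close.

```bash
python3 - <<'E'
import cv2
im=cv2.imread("pics/top0.png")
c=im[160:230,210:310]
cv2.imwrite("pics/crop0.png",cv2.resize(c,None,fx=8,fy=8,interpolation=cv2.INTER_CUBIC))
E
```

```text
(no output)
```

View pics/crop0.png

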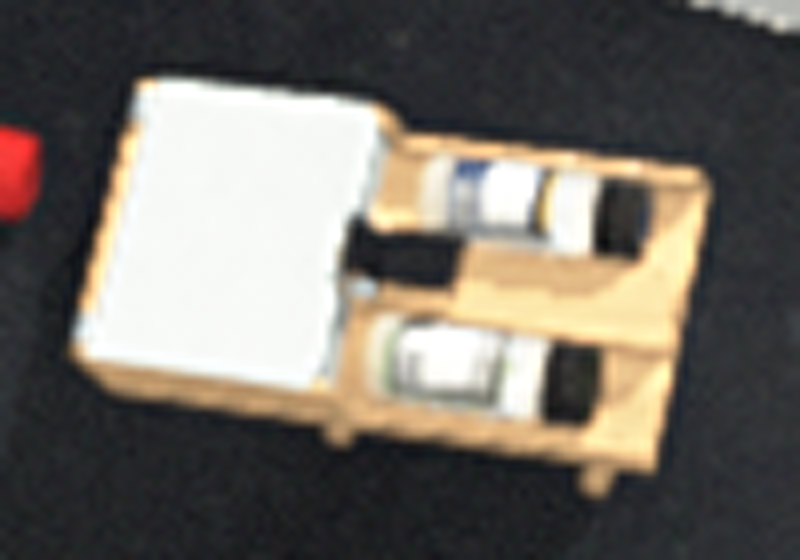

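```bash
cat > h.py <<'E'
import numpy as np, cv2
from scipy.spatial.transform import Rotation as R
from scipy.optimize import least_squares
P15=np.deg2rad(15)
def rackR(yaw):
    h=np.array([np.cos(yaw),np.sin(yaw),0]); z=np.array([0,0,1.])
    x=h*np.cos(P15)-z*np.sin(P15); zz=h*np.sin(P15)+z*np.cos(P15)
    return np.stack([x,np.cross(zz,x),zz],1)
def proj(cam,P):
    T=np.linalg.inv(cam["cam_to_world"]); 
    o,_=cv2.projectPoints(np.asarray(P,float).reshape(-1,1,3),cv2.Rodrigues(T[:3,:3])[0],T[:3,3],cam["K"],cam["distortion"])
    return o.reshape(-1,2)
def ray(cam,uv):
    n=cv2.undistortPoints(np.array(uv,float).reshape(-1,1,2),cam["K"],cam["distortion"]).reshape(-1,2)
    d=np.c_[n,np.ones(len(n))]@cam["cam_to_world"][:3,:3].T
    return cam["cam_to_world"][:3,3],d
def crop2px(uv,x0,y0,s): return (np.array(uv,float)+.5)/s-.5+np.array([x0,y0])
def fit(obs,x0):  # obs: list of (cam, pts3 rack, pts2)
    def f(v):
        M=rackR(v[3]); e=[]
        for cam,p3,p2 in obs: e.append((proj(cam,np.asarray(p3,float)@M.T+v[:3])-p2).ravel())
        return np.concatenate(e)
    return least_squares(f,x0,x_scale=[10,10,10,.05])
E
python3 - <<'E'
from h import *; from plant import r
cam=r.camera_params("top")
p3=[(1,-70,56),(-113,-70,56),(-113,70,56),(1,70,56),(-262,-70,18),(-262,70,18)]
p2=crop2px([(140,80),(385,103),(332,385),(80,350),(710,180),(655,470)],210,160,8)
s=fit([(cam,p3,p2)],[500,0,30,1.9])
print(s.x,np.abs(s.fun).max(),s.fun.reshape(-1,2).round(2).tolist())
for z in (0,20,40,60):
  s2=least_squares(lambda v:(proj(cam,np.array(p3)@rackR(v[2]).T+[v[0],v[1],z])-p2).ravel(),[500,0,1.9]); print(z,s2.x,s2.cost)
x=s.x;Rk=rackR(x[3])
# jar ends at z=20.5 plane
for n,uv in dict(a_cap=(600,385),a_base=(370,355),b_cap=(650,218),b_base=(425,180),padfront=(460,260)).items():
    o,d=ray(cam,crop2px([uv],210,160,8)); d=d[0]
    ol=Rk.T@(o-x[:3]); dl=Rk.T@d
    z=52 if n=="padfront" else 30
    print(n,(ol+dl*(z-ol[2])/dl[2]).round(1))
E
```

```text
[498.25805046 -87.11689623  47.20054531   1.70497014] 2.0692846052049276 [[1.85, -0.52], [-0.17, 0.08], [-2.07, 1.04], [0.31, 1.0], [0.42, -1.03], [-0.24, -0.58]]
0 [510.79861524 -82.38863167   1.70578816] 9.521985917306386
20 [505.48315954 -84.3931642    1.70544742] 7.131554246001574
40 [500.17022108 -86.39615448   1.70509806] 5.982851626710984
60 [494.85988875 -88.39754029   1.70473988] 6.183295578926284
a_cap [-233.7   40.2   30. ]
a_base [-125.2   41.9   30. ]
b_cap [-240.5  -40.3   30. ]
b_base [-132.1  -44.5   30. ]
padfront [-164.1   -2.    52. ]
```

{"fn": "jog_arm", "kwargs": {"rows": [{"hand": 0,"offset": [-20,-15,-60],"dr": [0,0,0.05]},{"hand": 0,"offset": [-55,-42,-100],"dr": [0,0,0.1]},{"hand": 0,"offset": [-92,-72,-130],"dr": [0,0,0.15]},{"hand": 0,"offset": [-130,-101,-140],"dr": [0,0,0.2]},{"hand": 0,"offset": [-168,-130,-140],"dr": [0,0,0.25]},{"hand": 0,"offset": [-206,-160,-140],"dr": [0,0,0.3]},{"hand": 0,"offset": [-244,-189,-140],"dr": [0,0,0.328]},{"hand": 0,"offset": [-282,-218,-140],"dr": [0,0,0.328]},{"hand": 0,"offset": [-320,-248,-140],"dr": [0,0,0.328]},{"hand": 0,"offset": [-358,-278,-140],"dr": [0,0,0.328]},{"hand": 0,"offset": [-396,-307,-140],"dr": [0,0,0.328]},{"hand": 0,"offset": [-430,-335,-140],"dr": [0,0,0.328]}]}}

```text
t: 1.3
eef_pos: [407.6, -72.7, 344.1]
ee_rot: [-0.0, 0.753, -0.658, -0.0]
wrist_force: [0.8, -0.2, -0.5]
finger_gap: 0.1
```

{"fn": "jog_arm", "kwargs": {"rows": [{"hand": 0,"offset": [-45,-6,0],"dr": [0,0,0]},{"hand": 0,"offset": [-90,-12,0],"dr": [0,0,0]},{"hand": 0,"offset": [-135,-18,0],"dr": [0,0,0]},{"hand": 0,"offset": [-180,-24,0],"dr": [0,0,0]},{"hand": 0,"offset": [-218,-30,0],"dr": [0,0,0]},{"hand": 0,"offset": [-218,-30,0],"dr": [0,0,0]}]}}

```text
t: 1.9
eef_pos: [407.6, 150.9, 343.6]
ee_rot: [-0.0, 0.755, -0.656, -0.001]
wrist_force: [0.9, -1.5, -0.2]
finger_gap: 0.2
```

```bash
python3 - <<'E'
from h import *; from plant import r
im=r.read_camera("scene"); cv2.imwrite("pics/scene1.png",im[:,:,::-1])
c=proj(r.camera_params("scene"),[[510,-200,60]])[0]; print(c, r.get_state()["eef_pos"])
x0,y0=int(c[0]-60),int(c[1]-45); print(x0,y0)
cv2.imwrite("pics/crop1.png",cv2.resize(im[y0:y0+80,x0:x0+110,::-1],None,fx=7,fy=7,interpolation=cv2.INTER_CUBIC))
E
```

```text
[245.1294263  203.81356217] [407.76429157 149.13945238 343.74938343]
185 158
```

View pics/crop1.png

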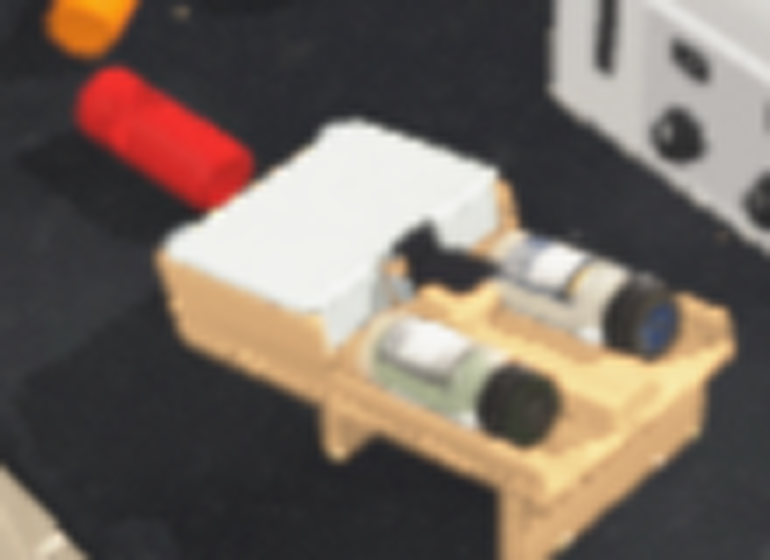

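View pics/scene1.png

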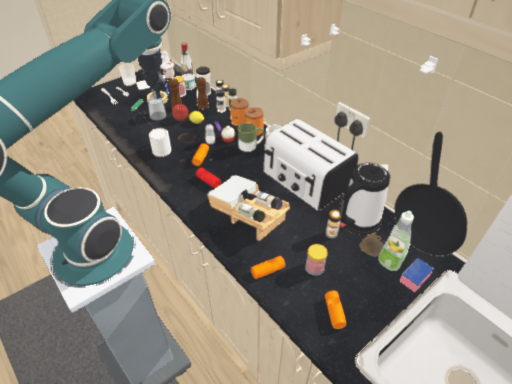

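Scene view now shows the whole rack around (250,205); the jars' caps face the lower right (jar_a nearer, jar_b by the toaster). The look-alikes are red at (208,177) and orange at (200,155), (268,268) and (335,310). Now a joint two-view fit.

```bash
python3 - <<'E'
from h import *; from plant import r
T=r.camera_params("top");S=r.camera_params("scene")
p3=np.array([(1,-70,56),(-113,-70,56),(-113,70,56),(1,70,56),(-262,-70,18),(-262,70,18)],float)
pt=crop2px([(140,80),(385,103),(332,385),(80,350),(710,180),(655,470)],210,160,8)
ps=crop2px([(340,122),(497,175),(325,305),(165,250),(735,340),(545,490)],185,158,7)
s=fit([(T,p3,pt),(S,p3,ps)],[500,-87,40,1.7])
print(s.x,s.fun.reshape(-1,2).round(1).tolist())
# free triangulation
def tri(a,b):
    o1,d1=ray(T,[a]);o2,d2=ray(S,[b]);d1=d1[0]/np.linalg.norm(d1);d2=d2[0]/np.linalg.norm(d2)
    A=np.stack([d1,-d2],1);t=np.linalg.lstsq(A,o2-o1,rcond=None)[0]
    return (o1+d1*t[0]+o2+d2*t[1])/2,np.linalg.norm(o1+d1*t[0]-o2-d2*t[1])
M=rackR(s.x[3])
for a,b,c in zip(pt,ps,p3):
    X,e=tri(a,b); print(c,X.round(1),round(e,1),(M.T@(X-s.x[:3])).round(1))
E
```

```text
[507.39577241 -83.57568404   8.3440052    1.70593714] [[2.5, 0.4], [-0.2, 0.9], [-1.8, 1.0], [1.3, 1.1], [-0.7, -0.4], [-1.1, -0.9], [2.5, 0.5], [1.0, 0.5], [-1.7, 1.9], [0.6, 0.8], [-0.5, -3.0], [-0.6, -2.1]]
[  1. -70.  56.] [572.5 -47.8  58.9] 3.0 [ 12.7 -69.3  55.8]
[-113.  -70.   56.] [ 589.6 -166.4   94.4] 6.0 [-112.2  -70.3   59. ]
[-113.   70.   56.] [ 453.9 -193.3  104.2] 0.5 [-122.8   67.8   66.4]
[ 1. 70. 56.] [438.2 -71.1  60.1] 0.8 [ 7.6 66.9 55.6]
[-262.  -70.   18.] [ 613.3 -322.4   78.9] 2.2 [-260.7  -72.8    3.2]
[-262.   70.   18.] [ 470.5 -343.9   88. ] 0.9 [-265.    71.6   11.5]
```

```bash
cat > ov.py <<'E'
from h import *; from plant import r
import sys
def overlay(v,name,out,im,x0,y0,w,hh,s):
    cam=r.camera_params(name); M=rackR(v[3])
    c=cv2.resize(im[y0:y0+hh,x0:x0+w],None,fx=s,fy=s,interpolation=cv2.INTER_CUBIC)
    L=[]
    for z,x in((18,(-262,-118)),(0,(-262,-118)),(56,(-113,1))):
        q=[(x[0],-70,z),(x[1],-70,z),(x[1],70,z),(x[0],70,z)]; L.append(q)
    L.append([(-170,-15,52),(-132,-15,52),(-132,15,52),(-170,15,52)])
    L.append([(-262,-18,18),(-118,-18,18),(-118,18,18),(-262,18,18)])
    for q,col in zip(L,[(0,0,255),(255,0,0),(0,200,0),(255,0,255),(0,255,255)]):
        p=proj(cam,np.array(q,float)@M.T+v[:3]); p=(p+.5-[x0,y0])*s-.5
        cv2.polylines(c,[p.round().astype(int).reshape(-1,1,2)],True,col,1)
    cv2.imwrite(out,c)
E
python3 - <<'E'
from ov import *
v=[507.4,-83.6,8.3,1.706]
overlay(v,"scene","pics/o1.png",cv2.imread("pics/scene1.png"),185,158,110,80,7)
overlay(v,"top","pics/o2.png",cv2.imread("pics/top0.png"),210,160,100,70,8)
E
```

```text
(no output)
```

View pics/o1.png

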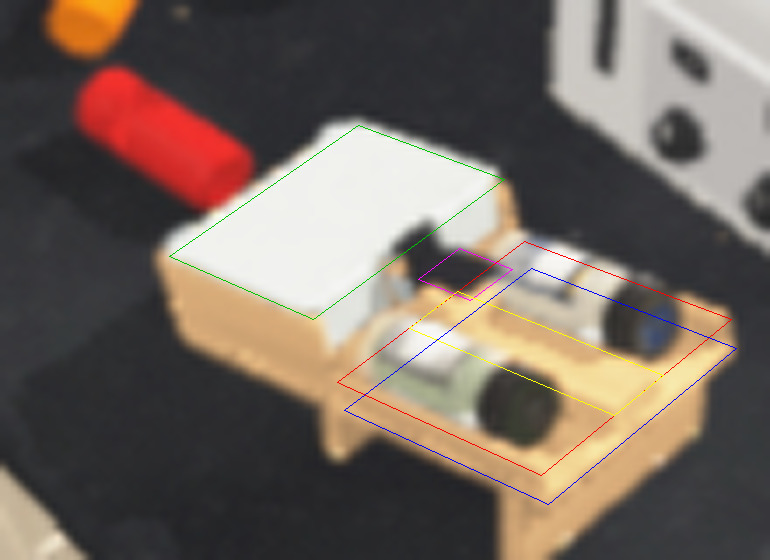

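View pics/o2.png

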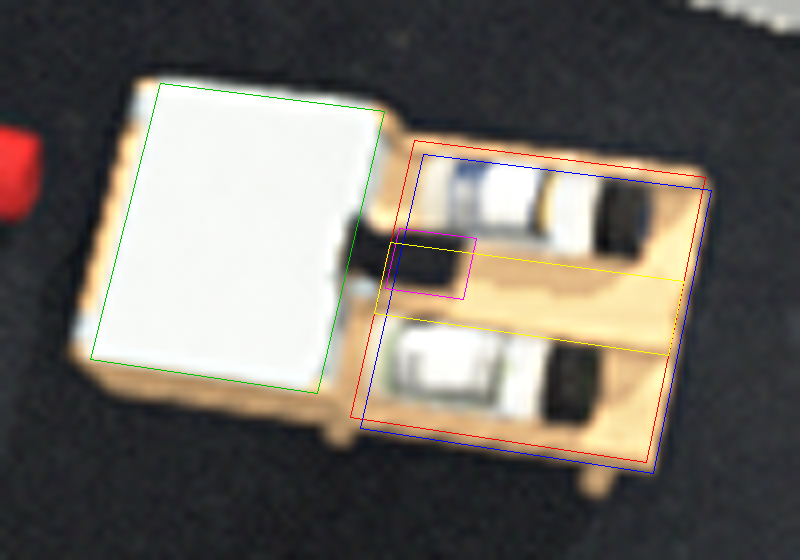

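```bash
python3 - <<'E'
import cv2,numpy as np
def z(f,x0,y0,w,h,s,o):
    c=cv2.imread(f)[y0:y0+h,x0:x0+w]; c=cv2.resize(c,None,fx=s,fy=s,interpolation=cv2.INTER_CUBIC)
    c=(255*(c/255.)**1.8).astype('uint8')
    for i in range(0,w,5): cv2.putText(c,str(x0+i),(i*s,8),0,.3,(0,255,255),1); cv2.line(c,(i*s+s//2,10),(i*s+s//2,14),(0,255,255),1)
    for i in range(0,h,5): cv2.putText(c,str(y0+i),(0,i*s+s//2+3),0,.3,(0,255,255),1)
    cv2.imwrite(o,c)
z("pics/top0.png",215,165,45,46,13,"pics/z1.png")
z("pics/top0.png",250,170,50,52,11,"pics/z2.png")
z("pics/scene1.png",204,172,62,46,12,"pics/z3.png")
z("pics/scene1.png",230,186,62,50,12,"pics/z4.png")
E
```

```text
(no output)
```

View pics/z1.png

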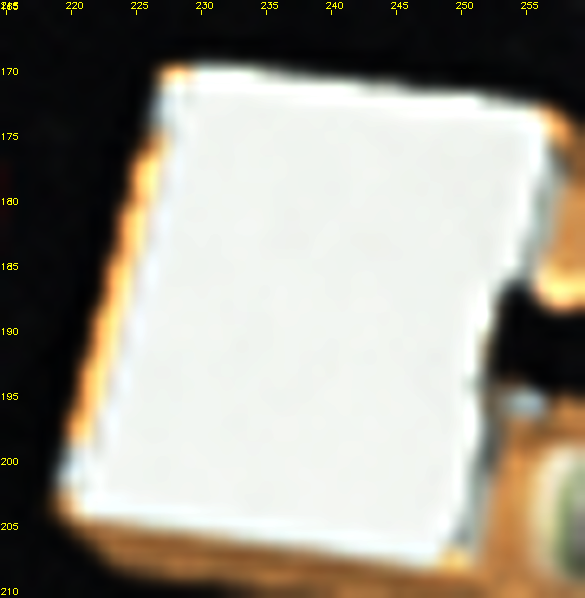

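View pics/z2.png

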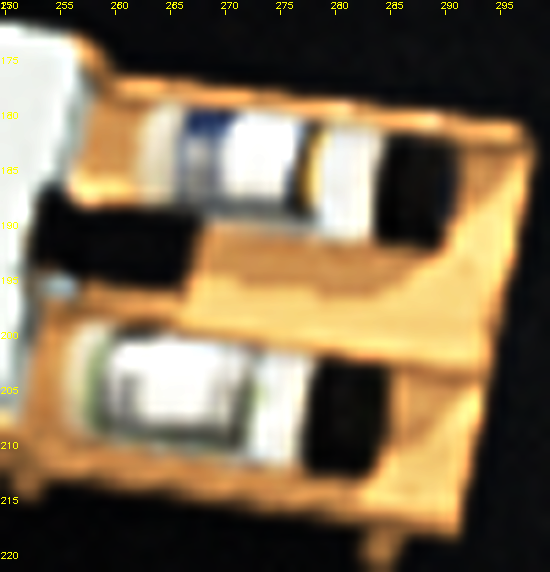

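View pics/z3.png

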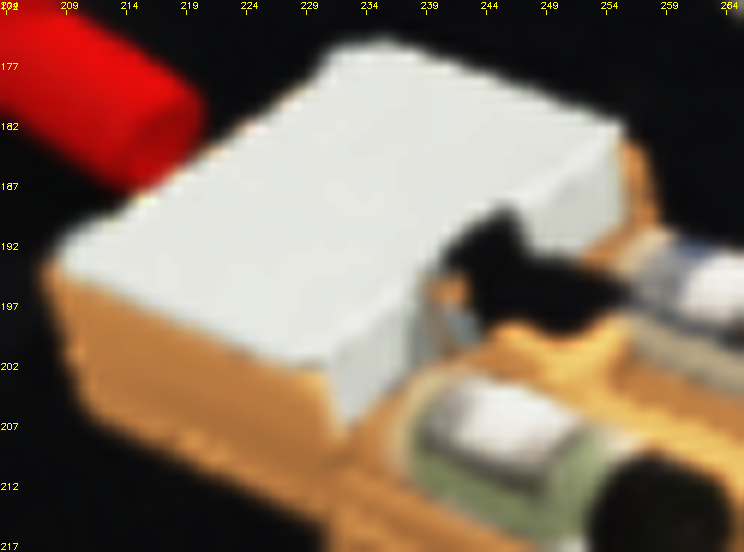

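View pics/z4.png

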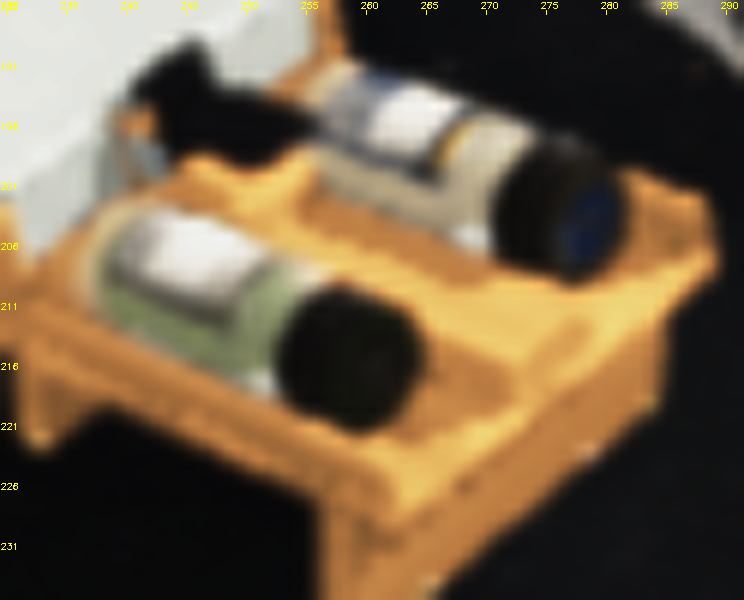

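```bash
python3 - <<'E'
from ov import *
T=r.camera_params("top");S=r.camera_params("scene")
p3=np.array([(-113,-70,56),(-113,70,56),(-262,-70,18),(-262,70,18),(10,70,50),(10,-70,50)],float)
pt=np.r_[crop2px([(540,105),(458,558)],215,165,13),crop2px([(528,128),(452,522)],250,170,11),crop2px([(57,510),(160,70)],215,165,13)]
ps=np.r_[crop2px([(622,125),(328,365)],204,172,12),crop2px([(705,195),(385,465)],230,186,12),crop2px([(42,265)],204,172,12)]
s=fit([(T,p3,pt),(S,p3[:5],ps)],[500,-87,40,1.7])
print(s.x,s.fun.reshape(-1,2).round(1).tolist())
v=s.x
def tri(a,b):
    o1,d1=ray(T,[a]);o2,d2=ray(S,[b]);d1=d1[0]/np.linalg.norm(d1);d2=d2[0]/np.linalg.norm(d2)
    A=np.stack([d1,-d2],1);t=np.linalg.lstsq(A,o2-o1,rcond=None)[0]
    return (o1+d1*t[0]+o2+d2*t[1])/2,np.linalg.norm(o1+d1*t[0]-o2-d2*t[1])
M=rackR(v[3])
for a,b,c in zip(pt,ps,p3):
    X,e=tri(a,b); print(c,round(e,1),(M.T@(X-v[:3])).round(1))
overlay(v,"scene","pics/o3.png",cv2.imread("pics/scene1.png"),185,158,110,80,7)
overlay(v,"top","pics/o4.png",cv2.imread("pics/top0.png"),210,160,100,70,8)
E
```

```text
[507.23937603 -81.80180952  12.17141053   1.71394946] [[0.9, 0.1], [-0.8, 0.6], [-0.3, -0.5], [-0.5, -0.5], [-0.1, 0.5], [0.4, -0.0], [0.9, -0.0], [-1.7, 0.1], [0.7, -0.0], [0.4, -0.2], [0.2, 0.2]]
[-113.  -70.   56.] 1.2 [-108.8  -69.9   54.8]
[-113.   70.   56.] 2.0 [-115.5   65.8   54. ]
[-262.  -70.   18.] 1.8 [-263.8  -66.3   21.3]
[-262.   70.   18.] 1.4 [-264.1   72.7   20.4]
[10. 70. 50.] 2.1 [10.1 69.3 50.9]
```

View pics/o3.png

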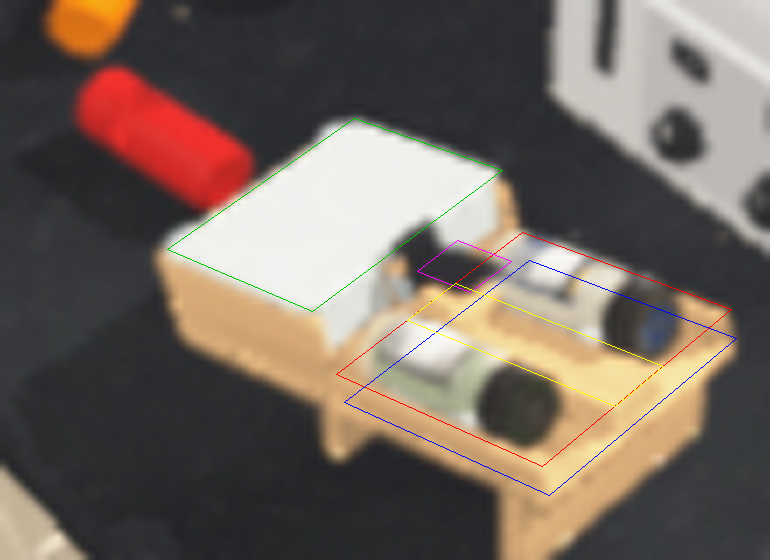

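View pics/o4.png

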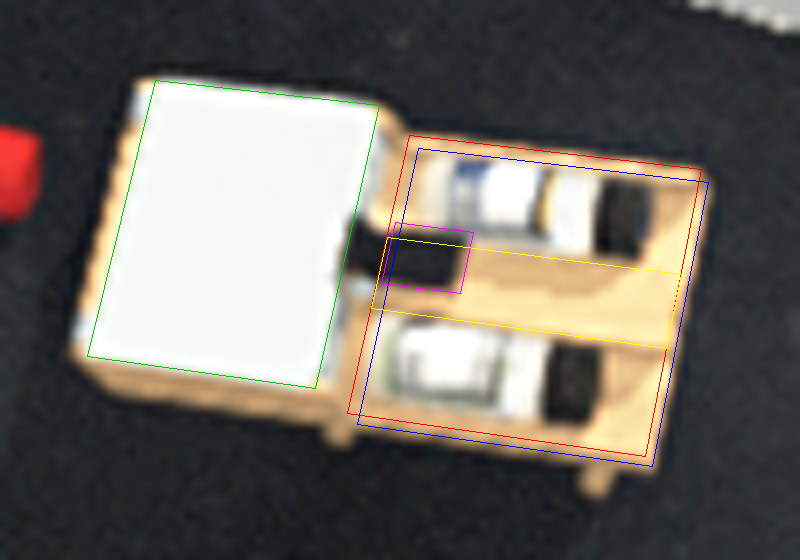

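```bash
cat > mv.py <<'E'
from h import *; from plant import r
V=[507.,-81.5,12.,1.72]
def toolR(p):
    yaw=V[3];h=np.array([np.cos(yaw),np.sin(yaw),0]);z=np.array([0,0,1.])
    x=h*np.cos(p)-z*np.sin(p);zz=h*np.sin(p)+z*np.cos(p)
    return np.stack([-x,np.cross(zz,x),-zz],1)
def cur():
    s=r.get_state(); q=s["ee_rot"]; return np.array(s["eef_pos"]),R.from_quat([q[1],q[2],q[3],q[0]]).as_matrix(),s
def go(p,pitch_deg):
    P,Rt,s=cur(); W=rackR(V[3])@np.array(p,float)+V[:3]
    print(p,"world",W.round(1),"offset",(Rt.T@(W-P)).round(1),"dr",R.from_matrix(Rt.T@toolR(np.deg2rad(pitch_deg))).as_rotvec().round(3))
def where():
    P,Rt,s=cur(); F=np.array(s["wrist_force"]); M=rackR(V[3])
    print("t",s["t"],"rack pos",(M.T@(P-V[:3])).round(1),"F rack",(M.T@F).round(1),"tool ax rack",(M.T@Rt).round(2).tolist())
E
python3 - <<'E'
from mv import *
where(); go((-154,0,120),15); go((-154,0,72),15)
E
```

```text
t 1.95 rack pos [148.7  63.8 383.3] F rack [-0.2  0.   0.3] tool ax rack [[-0.97, 0.01, 0.26], [0.01, 1.0, 0.0], [-0.26, 0.0, -0.97]]
(-154, 0, 120) world [ 524.5 -197.9  167.8] offset [359.9 -68.  175.6] dr [ 0.002  0.263 -0.011]
(-154, 0, 72) world [ 526.3 -210.2  121.4] offset [372.4 -68.2 222. ] dr [ 0.002  0.263 -0.011]
```

{"fn": "jog_arm", "kwargs": {"rows": [{"hand": 0,"offset": [40,-8,10],"dr": [0,0,0]},{"hand": 0,"offset": [85,-16,30],"dr": [0,0,0]},{"hand": 0,"offset": [130,-24,50],"dr": [0,0.05,0]},{"hand": 0,"offset": [175,-32,70],"dr": [0,0.1,0]},{"hand": 0,"offset": [220,-40,90],"dr": [0,0.15,-0.01]},{"hand": 0,"offset": [260,-48,110],"dr": [0,0.2,-0.01]},{"hand": 0,"offset": [300,-56,130],"dr": [0,0.263,-0.01]},{"hand": 0,"offset": [335,-62,150],"dr": [0,0.263,-0.01]},{"hand": 0,"offset": [360,-68,175],"dr": [0,0.263,-0.01]},{"hand": 0,"offset": [368,-68,200],"dr": [0,0.263,-0.01]},{"hand": 0,"offset": [370,-68,215],"dr": [0,0.263,-0.01]},{"hand": 0,"offset": [370,-68,215],"dr": [0,0.263,-0.01]}]}}

```text
t: 3.15
eef_pos: [524.5, -208.3, 126.3]
ee_rot: [0.087, 0.751, -0.648, 0.097]
wrist_force: [-1.1, -1.0, 1.2]
finger_gap: -0.2
```

```bash
python3 - <<'E'
from mv import *
a=r.read_camera("top");b=r.read_camera("scene")
cv2.imwrite("pics/p2.png",np.hstack([cv2.resize(a[160:230,210:290,::-1],None,fx=5,fy=5,interpolation=2),cv2.resize(b[165:235,200:280,::-1],None,fx=5,fy=5,interpolation=2)]))
where();go((-154,0,52),15)
E
```

```text
t 3.25 rack pos [-1.538e+02  1.000e-01  8.040e+01] F rack [0.1 0.4 1.1] tool ax rack [[-1.0, 0.0, -0.0], [0.0, 1.0, 0.0], [0.0, 0.0, -1.0]]
(-154, 0, 52) world [ 527.1 -215.3  102.1] offset [ 0.2 -0.2 28.4] dr [ 0.002 -0.001 -0.001]
```

View pics/p2.png

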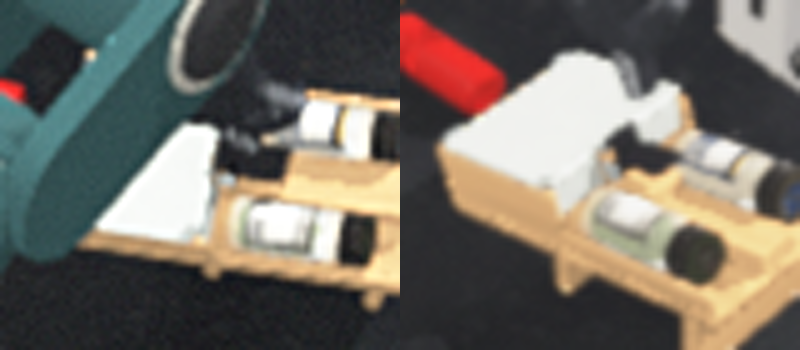

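```bash
python3 - <<'E'
from mv import *
P,Rt,s=cur()
a=proj(r.camera_params("top"),[P])[0];b=proj(r.camera_params("scene"),[P])[0]
print(((a-[210,160])*5).round(),((b-[200,165])*5+[400,0]).round())
im=cv2.imread("pics/p2.png")
for p in(((a-[210,160])*5),((b-[200,165])*5+[400,0])): cv2.circle(im,tuple(int(i) for i in p),4,(0,0,255),1)
cv2.imwrite("pics/p2b.png",im)
E
```

```text
[259. 146.] [649. 120.]
```

View pics/p2b.png

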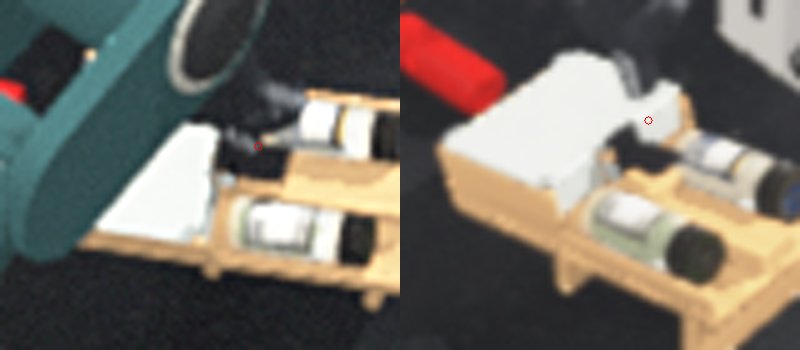

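{"fn": "jog_arm", "kwargs": {"rows": [{"hand": 0,"offset": [0,0,10],"dr": [0,0,0]},{"hand": 0,"offset": [0,0,18],"dr": [0,0,0]},{"hand": 0,"offset": [0,0,22],"dr": [0,0,0]},{"hand": 0,"offset": [0,0,24],"dr": [0,0,0]},{"hand": 0,"offset": [0,0,25],"dr": [0,0,0]}]}}

```text
t: 3.75
eef_pos: [526.8, -214.2, 105.1]
ee_rot: [0.086, 0.751, -0.647, 0.099]
wrist_force: [0.6, 0.1, 0.7]
finger_gap: 0.1
```

{"fn": "jog_arm", "kwargs": {"rows": [{"hand": 0,"offset": [0,0,1],"dr": [0,0,0]},{"hand": 0,"offset": [0,0,2],"dr": [0,0,0]}]}}

```text
t: 3.95
eef_pos: [526.9, -214.7, 103.3]
ee_rot: [0.086, 0.751, -0.647, 0.099]
wrist_force: [0.3, 0.4, 0.0]
finger_gap: -0.1
```

{"fn": "jog_arm", "kwargs": {"rows": [{"hand": 0,"offset": [0,0,1],"dr": [0,0,0]},{"hand": 0,"offset": [0,0,2],"dr": [0,0,0]}]}}

```text
t: 4.15
eef_pos: [527.1, -215.3, 101.4]
ee_rot: [0.086, 0.751, -0.647, 0.099]
wrist_force: [-0.2, -0.2, 0.2]
finger_gap: 0.0
```

{"fn": "jog_arm", "kwargs": {"rows": [{"hand": 0,"offset": [0,0,1],"dr": [0,0,0]},{"hand": 0,"offset": [0,0,2],"dr": [0,0,0]}]}}

```text
t: 4.35
eef_pos: [527.2, -215.8, 99.4]
ee_rot: [0.086, 0.751, -0.647, 0.099]
wrist_force: [0.5, -0.6, 0.2]
finger_gap: -0.2
```

{"fn": "jog_arm", "kwargs": {"rows": [{"hand": 0,"offset": [0,0,1],"dr": [0,0,0]},{"hand": 0,"offset": [0,0,2],"dr": [0,0,0]}]}}

```text
t: 4.55
eef_pos: [527.2, -216.4, 97.4]
ee_rot: [0.086, 0.751, -0.647, 0.099]
wrist_force: [-0.0, -0.2, -0.6]
finger_gap: -0.1
```

{"fn": "jog_arm", "kwargs": {"rows": [{"hand": 0,"offset": [0,0,1],"dr": [0,0,0]},{"hand": 0,"offset": [0,0,2],"dr": [0,0,0]}]}}

```text
t: 4.75
eef_pos: [527.3, -216.9, 95.4]
ee_rot: [0.086, 0.751, -0.647, 0.099]
wrist_force: [-0.3, 0.3, 0.3]
finger_gap: -0.1
```

```bash
python3 - <<'E'
from mv import *
a=r.read_camera("top");b=r.read_camera("scene")
cv2.imwrite("pics/p3.png",np.hstack([cv2.resize(a[170:215,235:275,::-1],None,fx=10,fy=10,interpolation=2),cv2.resize(b[175:220,230:270,::-1],None,fx=10,fy=10,interpolation=2)]))
where()
E
```

```text
t 4.85 rack pos [-1.538e+02  1.000e-01  4.500e+01] F rack [-0.3  0.5 -1. ] tool ax rack [[-1.0, 0.0, -0.0], [0.0, 1.0, 0.0], [0.0, 0.0, -1.0]]
```

View pics/p3.png

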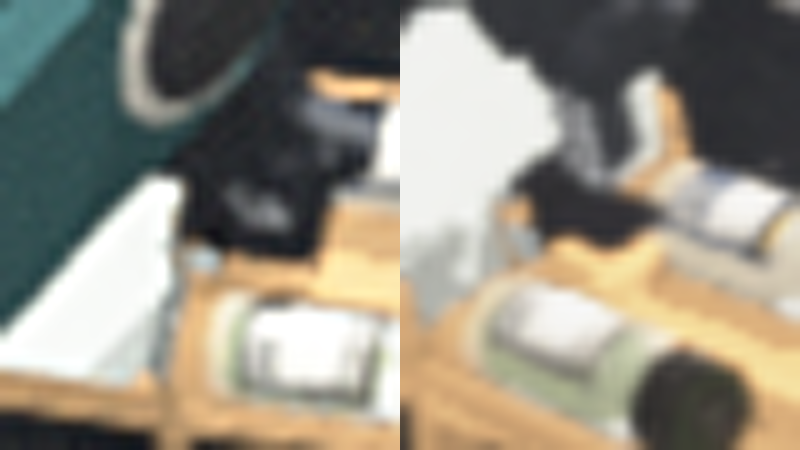

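The scene crop shows the fingertips just above the pad, around image (250,194). My z estimate reads a few mm high, so I keep going down.

{"fn": "jog_arm", "kwargs": {"rows": [{"hand": 0,"offset": [0,0,1],"dr": [0,0,0]},{"hand": 0,"offset": [0,0,2],"dr": [0,0,0]}]}}

```text
t: 5.05
eef_pos: [527.3, -217.4, 93.3]
ee_rot: [0.086, 0.751, -0.647, 0.099]
wrist_force: [-0.5, -1.3, 1.3]
finger_gap: -0.0
```

{"fn": "jog_arm", "kwargs": {"rows": [{"hand": 0,"offset": [0,0,1],"dr": [0,0,0]},{"hand": 0,"offset": [0,0,2],"dr": [0,0,0]}]}}

```text
t: 5.25
eef_pos: [527.4, -218.0, 91.3]
ee_rot: [0.086, 0.751, -0.647, 0.099]
wrist_force: [-1.0, 0.5, 0.7]
finger_gap: 0.0
```

{"fn": "jog_arm", "kwargs": {"rows": [{"hand": 0,"offset": [0,0,1],"dr": [0,0,0]},{"hand": 0,"offset": [0,0,2],"dr": [0,0,0]}]}}

```text
t: 5.45
eef_pos: [527.5, -218.5, 89.3]
ee_rot: [0.086, 0.751, -0.647, 0.099]
wrist_force: [-0.1, 0.2, 0.0]
finger_gap: 0.1
```

```bash
python3 - <<'E'
from mv import *
a=r.read_camera("top");b=r.read_camera("scene")
cv2.imwrite("pics/p4.png",np.hstack([cv2.resize(a[170:215,235:275,::-1],None,fx=10,fy=10,interpolation=2),cv2.resize(b[175:220,230:270,::-1],None,fx=10,fy=10,interpolation=2)]))
P,Rt,s=cur()
for n in("top","scene"):
  c=r.camera_params(n); o=np.array([235,170]) if n=="top" else np.array([230,175])
  print(n,((proj(c,[P+Rt@np.array(k) for k in((0,0,0),(14,11,0),(14,-11,0),(-14,-11,0),(-14,11,0))])-o+.5)*10).round().tolist())
E
```

```text
top [[300.0, 234.0], [330.0, 266.0], [341.0, 210.0], [270.0, 202.0], [258.0, 257.0]]
scene [[226.0, 242.0], [233.0, 270.0], [275.0, 237.0], [219.0, 215.0], [177.0, 247.0]]
```

View pics/p4.png

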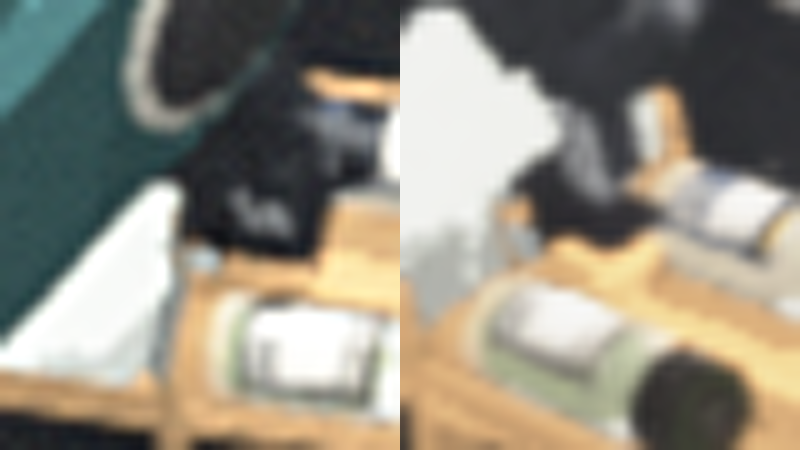

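{"fn": "jog_arm", "kwargs": {"rows": [{"hand": 0,"offset": [0,0,1],"dr": [0,0,0]},{"hand": 0,"offset": [0,0,2],"dr": [0,0,0]}]}}

```text
t: 5.75
eef_pos: [527.5, -219.0, 87.2]
ee_rot: [0.086, 0.751, -0.647, 0.099]
wrist_force: [0.3, -0.2, 0.3]
finger_gap: -0.1
```

{"fn": "jog_arm", "kwargs": {"rows": [{"hand": 0,"offset": [0,0,1],"dr": [0,0,0]},{"hand": 0,"offset": [0,0,2],"dr": [0,0,0]}]}}

```text
t: 5.95
eef_pos: [527.6, -219.5, 85.1]
ee_rot: [0.086, 0.751, -0.647, 0.099]
wrist_force: [-0.2, 0.5, -0.2]
finger_gap: -0.4
```

```bash
python3 - <<'E'
from mv import *
T=r.camera_params("top");S=r.camera_params("scene")
def tri(a,b):
    o1,d1=ray(T,[a]);o2,d2=ray(S,[b]);d1=d1[0]/np.linalg.norm(d1);d2=d2[0]/np.linalg.norm(d2)
    A=np.stack([d1,-d2],1);t=np.linalg.lstsq(A,o2-o1,rcond=None)[0]
    return (o1+d1*t[0]+o2+d2*t[1])/2,np.linalg.norm(o1+d1*t[0]-o2-d2*t[1])
M=rackR(V[3])
for a,b in(((268.1,190.1),(256.5,197)),((267,196.8),(251,199.9))):
    X,e=tri(a,b);print(X.round(1),round(e,1),(M.T@(X-V[:3])).round(1))
P,_,_=cur();print((M.T@(P-V[:3])).round(1))
E
```

```text
[ 539.8 -228.1   97.3] 0.3 [-166.8  -10.7   43.6]
[ 511.5 -233.4  105.3] 1.4 [-169.9   18.1   51.1]
[-153.7    0.2   34.5]
```

```bash
python3 - <<'E'
from mv import *
a=r.read_camera("top");b=r.read_camera("scene")
cv2.imwrite("pics/p5.png",np.hstack([cv2.resize(a[150:225,215:295,::-1],None,fx=5,fy=5,interpolation=2),cv2.resize(b[150:225,200:280,::-1],None,fx=5,fy=5,interpolation=2)]))
im=b[175:215,235:275,::-1].astype(float)/255
im=(255*im**.5).astype('uint8'); cv2.imwrite("pics/p5s.png",cv2.resize(im,None,fx=14,fy=14,interpolation=2))
where()
E
```

```text
t 6.05 rack pos [-153.7    0.2   34.5] F rack [ 0.3  0.7 -0.3] tool ax rack [[-1.0, 0.0, -0.0], [0.0, 1.0, 0.0], [0.0, 0.0, -1.0]]
```

View pics/p5.png

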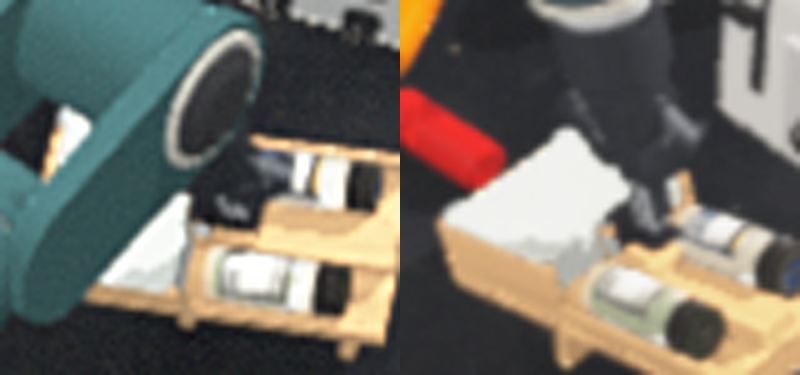

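View pics/p5s.png

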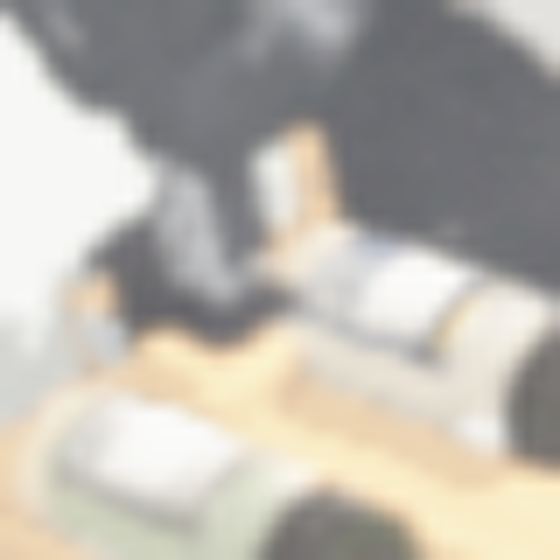

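{"fn": "jog_arm", "kwargs": {"rows": [{"hand": 0,"offset": [0,0,1],"dr": [0,0,0]},{"hand": 0,"offset": [0,0,2],"dr": [0,0,0]}]}}

```text
t: 6.25
eef_pos: [527.6, -220.1, 83.1]
ee_rot: [0.086, 0.751, -0.647, 0.099]
wrist_force: [-0.7, 0.2, -0.3]
finger_gap: 0.0
```

{"fn": "jog_arm", "kwargs": {"rows": [{"hand": 0,"offset": [0,0,1],"dr": [0,0,0]},{"hand": 0,"offset": [0,0,2],"dr": [0,0,0]}]}}

```text
t: 6.45
eef_pos: [527.7, -220.6, 81.0]
ee_rot: [0.086, 0.751, -0.647, 0.098]
wrist_force: [0.7, -0.1, -0.4]
finger_gap: 0.2
```

```bash
python3 - <<'E'
from mv import *
a=r.read_camera("top");b=r.read_camera("scene")
P,Rt,s=cur();M=rackR(V[3])
def mk(im,n,x0,y0,w,h,sc):
    c=im[y0:y0+h,x0:x0+w,::-1]/255.; c=(255*c**.5).astype('uint8'); c=cv2.resize(c,None,fx=sc,fy=sc,interpolation=2)
    cam=r.camera_params(n)
    for d,col in((0,(0,0,255)),(-18.7,(0,255,0)),(-72,(255,0,0))):
        q=(proj(cam,[P+Rt@np.array([x,y,d]) for x,y in((14,11),(14,-11),(-14,-11),(-14,11))])-[x0,y0]+.5)*sc
        cv2.polylines(c,[q.round().astype(int).reshape(-1,1,2)],True,col,1)
    return c
cv2.imwrite("pics/p6.png",np.hstack([mk(a,"top",235,165,45,45,9),mk(b,"scene",228,160,43,45,9)]))
print(P)
E
```

```text
[ 527.60693975 -220.5900415    80.97597806]
```

View pics/p6.png

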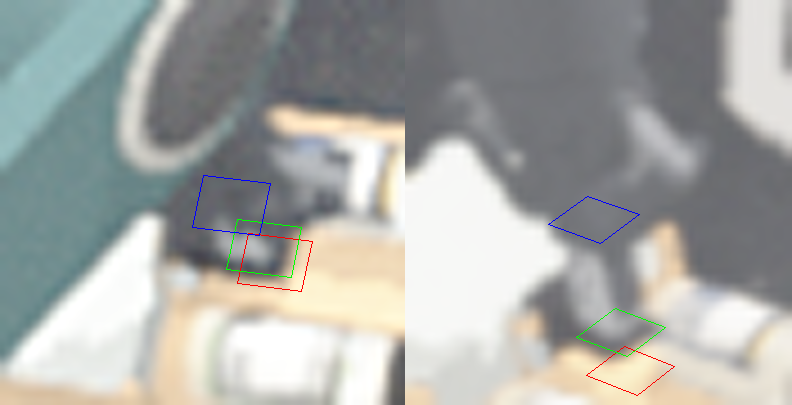

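{"fn": "jog_arm", "kwargs": {"rows": [{"hand": 0,"offset": [0,0,1],"dr": [0,0,0]},{"hand": 0,"offset": [0,0,2],"dr": [0,0,0]}]}}

```text
t: 6.75
eef_pos: [527.7, -221.1, 79.0]
ee_rot: [0.086, 0.751, -0.647, 0.098]
wrist_force: [-0.3, -0.2, 0.1]
finger_gap: 0.1
```

{"fn": "jog_arm", "kwargs": {"rows": [{"hand": 0,"offset": [0,0,1],"dr": [0,0,0]},{"hand": 0,"offset": [0,0,2],"dr": [0,0,0]}]}}

```text
t: 6.95
eef_pos: [527.9, -222.0, 77.6]
ee_rot: [0.086, 0.751, -0.647, 0.099]
wrist_force: [-2.7, -1.8, 8.0]
finger_gap: -0.2
```

{"fn": "jog_arm", "kwargs": {"rows": [{"hand": 0,"offset": [0,0,1],"dr": [0,0,0]},{"hand": 0,"offset": [0,0,2],"dr": [0,0,0]}]}}

```text
t: 7.15
eef_pos: [528.2, -223.0, 76.5]
ee_rot: [0.087, 0.751, -0.647, 0.099]
wrist_force: [-4.2, -3.2, 7.8]
finger_gap: -0.2
```

```bash
cat > pk.py <<'E'
from mv import *
def pk(out,ta=(235,165,45,45),sa=(228,160,43,45),sc=9,g=.5):
    a=r.read_camera("top");b=r.read_camera("scene");o=[]
    for im,(x0,y0,w,h) in((a,ta),(b,sa)):
        c=im[y0:y0+h,x0:x0+w,::-1]/255.; c=(255*c**g).astype('uint8'); o.append(cv2.resize(c,None,fx=sc,fy=sc,interpolation=2))
    cv2.imwrite(out,np.hstack(o)); where()
E
python3 - <<'E'
from pk import *
pk("pics/p7.png"); print(r.get_state()["moment"])
E
```

```text
t 7.25 rack pos [-1.549e+02  1.000e-01  2.520e+01] F rack [-4.3  3.3  5.7] tool ax rack [[-1.0, 0.0, -0.0], [0.0, 1.0, 0.0], [0.0, 0.0, -1.0]]
[-0.58126322  0.49668578 -0.10598013]
```

View pics/p7.png

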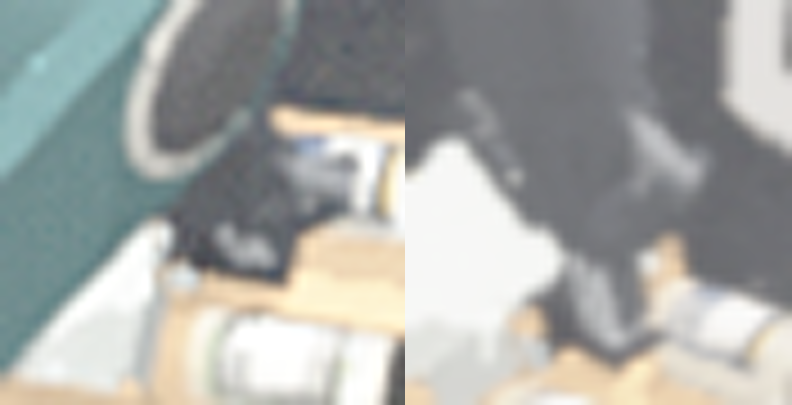

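```bash
cat >> mv.py <<'E'
def tri(a,b):
    T=r.camera_params("top");S=r.camera_params("scene")
    o1,d1=ray(T,[a]);o2,d2=ray(S,[b]);d1=d1[0]/np.linalg.norm(d1);d2=d2[0]/np.linalg.norm(d2)
    A=np.stack([d1,-d2],1);t=np.linalg.lstsq(A,o2-o1,rcond=None)[0]
    X=(o1+d1*t[0]+o2+d2*t[1])/2
    print("tri",X.round(1),"gap",round(np.linalg.norm(o1+d1*t[0]-o2-d2*t[1]),1),"rack",(rackR(V[3]).T@(X-V[:3])).round(1))
E
python3 - <<'E'
from mv import *
for a,b in(((262.3,194.3),(251.9,198)),((264.5,194.3),(251.9,198)),((262.3,195.5),(251.,198))): tri(a,b)
where()
im=cv2.imread("pics/p7.png")
E
```

```text
tri [ 523.6 -215.    90.5] gap 9.5 rack [-150.2    3.5   41. ]
tri [ 521.5 -222.    98.4] gap 3.7 rack [-158.7    6.5   46.9]
tri [ 517.9 -217.    95.7] gap 9.6 rack [-152.7    9.4   45.7]
t 7.25 rack pos [-1.549e+02  1.000e-01  2.520e+01] F rack [-4.3  3.3  5.7] tool ax rack [[-1.0, 0.0, -0.0], [0.0, 1.0, 0.0], [0.0, 0.0, -1.0]]
```

Contact began at reported rack z≈28. The force toward −x fits the rocker's arc, so I keep pressing gently.

{"fn": "jog_arm", "kwargs": {"rows": [{"hand": 0,"offset": [0,0,1],"dr": [0,0,0]},{"hand": 0,"offset": [0,0,2],"dr": [0,0,0]}]}}

```text
t: 7.45
eef_pos: [528.4, -224.0, 75.2]
ee_rot: [0.087, 0.751, -0.647, 0.1]
wrist_force: [-4.4, -2.4, 9.3]
finger_gap: 0.0
```

```bash
python3 - <<'E'
from pk import *
pk("pics/p8.png",ta=(210,150,80,70),sa=(200,150,80,70),sc=5,g=.7)
E
```

```text
t 7.55 rack pos [-1.557e+02  1.000e-01  2.380e+01] F rack [-2.2  4.7  7.2] tool ax rack [[-1.0, 0.0, -0.0], [0.0, 1.0, 0.0], [0.0, 0.0, -1.0]]
```

View pics/p8.png

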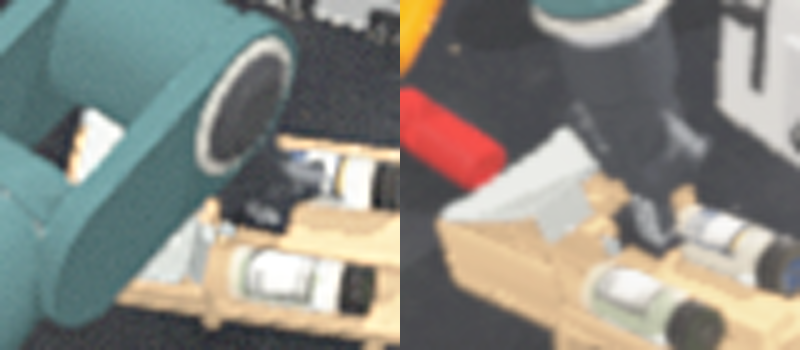

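The lid has let go: in the scene it is tilting up around (235,190). I back off up and away toward rack −x.

{"fn": "jog_arm", "kwargs": {"rows": [{"hand": 0,"offset": [3,0,-5],"dr": [0,0,0]},{"hand": 0,"offset": [15,0,-20],"dr": [0,0,0]},{"hand": 0,"offset": [35,0,-45],"dr": [0,0,0]},{"hand": 0,"offset": [70,0,-60],"dr": [0,-0.1,0]},{"hand": 0,"offset": [110,0,-65],"dr": [0,-0.2,0]},{"hand": 0,"offset": [140,0,-65],"dr": [0,-0.26,0]},{"hand": 0,"offset": [140,0,-65],"dr": [0,-0.26,0]}]}}

```text
t: 8.25
eef_pos: [545.9, -345.8, 176.7]
ee_rot: [0.002, 0.756, -0.654, 0.002]
wrist_force: [0.5, 0.9, 0.3]
finger_gap: -0.0
```

```bash
python3 - <<'E'
from pk import *
pk("pics/p9.png",ta=(210,150,95,75),sa=(200,150,95,90),sc=4,g=.7) if 0 else None
a=r.read_camera("top");b=r.read_camera("scene")
cv2.imwrite("pics/p9.png",np.hstack([cv2.resize(a[140:235,210:310,::-1],None,fx=4,fy=4,interpolation=2),cv2.resize(b[150:245,195:295,::-1],None,fx=4,fy=4,interpolation=2)]));where()
E
```

```text
t 8.35 rack pos [-296.7    0.5   89.4] F rack [0.3 0.  0.5] tool ax rack [[-0.97, 0.0, 0.25], [0.0, 1.0, 0.0], [-0.25, 0.0, -0.97]]
```

View pics/p9.png

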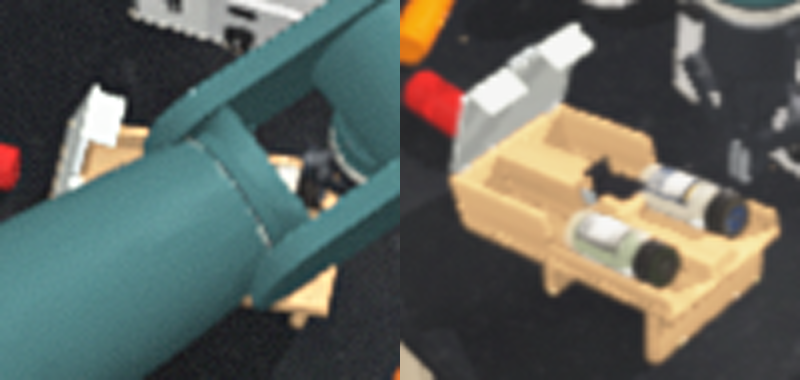

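```bash
python3 - <<'E'
from mv import *
a=r.read_camera("top");b=r.read_camera("scene")
P,Rt,s=cur(); sc=9; o=[]
for im,n in((a,"top"),(b,"scene")):
    cam=r.camera_params(n); c0=proj(cam,[P])[0]; x0,y0=(c0-22).astype(int); print(n,c0.round(1),x0,y0)
    c=im[y0:y0+44,x0:x0+44,::-1]/255.; c=cv2.resize((255*c**.5).astype('uint8'),None,fx=sc,fy=sc,interpolation=2)
    for d,col in((0,(0,0,255)),(-18.7,(0,255,0)),(-72,(255,0,0))):
        q=(proj(cam,[P+Rt@np.array([x,y,d]) for x,y in((14,11),(14,-11),(-14,-11),(-14,11))])-[x0,y0]+.5)*sc
        cv2.polylines(c,[q.round().astype(int).reshape(-1,1,2)],True,col,1)
    o.append(c)
cv2.imwrite("pics/p10.png",np.hstack(o))
E
```

```text
top [299.2 193. ] 277 170
scene [280.  198.1] 257 176
```

View pics/p10.png

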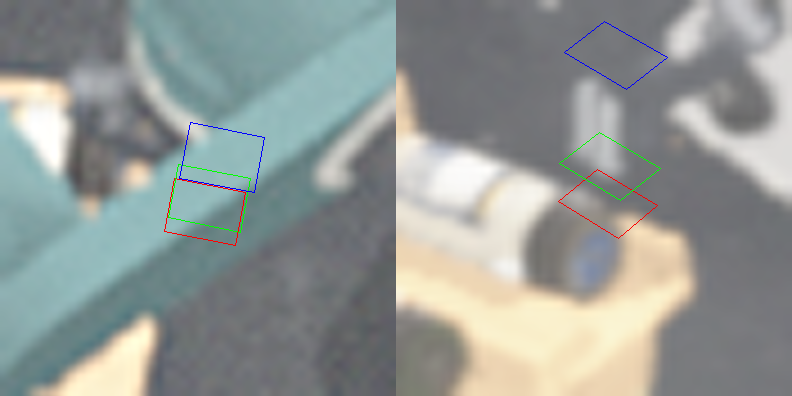

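```bash
sed -i 's/^V=.*/V=[507.,-81.5,7.5,1.72]; TO=20./; s/s=r.get_state(); q=s\["ee_rot"\]; return np.array(s\["eef_pos"\]),R.from_quat(\[q\[1\],q\[2\],q\[3\],q\[0\]\]).as_matrix(),s/s=r.get_state(); q=s["ee_rot"]; Rt=R.from_quat([q[1],q[2],q[3],q[0]]).as_matrix(); return np.array(s["eef_pos"])-TO*Rt[:,2],Rt,s/' mv.py
python3 - <<'E'
from mv import *
M=rackR(V[3])
def pl(n,uv,z):
    o,d=ray(r.camera_params(n),[uv]); ol=M.T@(o-V[:3]);dl=M.T@d[0]; return (ol+dl*(z-ol[2])/dl[2]).round(1)
for n,uv in dict(a=(600,385),b=(650,218)).items():
    p=crop2px([uv],210,160,8)[0]
    print(n,[pl("top",p,z).tolist() for z in(10,25,41)])
# scene: cap face centres (z4 crop 12x origin 230,186)
for n,uv in dict(a=(365,375),b=(597,225)).items():
    p=crop2px([uv],230,186,12)[0]; print(n,pl("scene",p,20.5))
where()
for p in((-275,-41,70),(-275,41,70)): go(p,0)
E
```

```text
a [[-232.9, 37.8, 10.0], [-236.7, 41.7, 25.0], [-240.8, 46.0, 41.0]]
b [[-241.2, -45.9, 10.0], [-244.9, -41.0, 25.0], [-248.9, -35.9, 41.0]]
a [-227.9   43.9   20.5]
b [-241.1  -42.7   20.5]
t 8.45 rack pos [-3.012e+02  2.000e-01  1.133e+02] F rack [ 0.8  0.8 -0.8] tool ax rack [[-0.97, 0.0, 0.25], [0.0, 1.0, 0.0], [-0.25, 0.0, -0.97]]
(-275, -41, 70) world [ 584.3 -320.2  146.3] offset [-14.4 -41.2  48.5] dr [ 0.001 -0.006 -0.001]
(-275, 41, 70) world [ 503.2 -332.4  146.3] offset [-14.3  40.8  48.6] dr [ 0.001 -0.006 -0.001]
```

{"fn": "jog_arm", "kwargs": {"rows": [{"hand": 0,"offset": [-3,-20,10],"dr": [0,0,0]},{"hand": 0,"offset": [-8,-41,30],"dr": [0,0,0]},{"hand": 0,"offset": [-12,-41,60],"dr": [0,0,0]},{"hand": 0,"offset": [-12,-41,85],"dr": [0,0,0]},{"hand": 0,"offset": [-12,-41,93],"dr": [0,0,0]},{"hand": 0,"offset": [-12,-41,93],"dr": [0,0,0]}]}}

```text
t: 9.05
eef_pos: [584.2, -322.0, 81.3]
ee_rot: [0.003, 0.758, -0.652, 0.001]
wrist_force: [-0.5, 0.4, -0.3]
finger_gap: 0.0
```

```bash
python3 - <<'E'
from pk import *
pk("pics/p11.png",ta=(255,160,48,60),sa=(240,165,58,60),sc=7,g=.6)
go((-272,-41,12),0)
E
```

```text
t 9.15 rack pos [-266.5  -41.2   28. ] F rack [0.4 0.6 0.9] tool ax rack [[-0.97, 0.0, 0.25], [0.0, 1.0, -0.0], [-0.25, -0.0, -0.97]]
(-272, -41, 12) world [ 586.1 -332.1   89.5] offset [ 9.4  0.2 14.1] dr [-0.    -0.007 -0.   ]
```

View pics/p11.png

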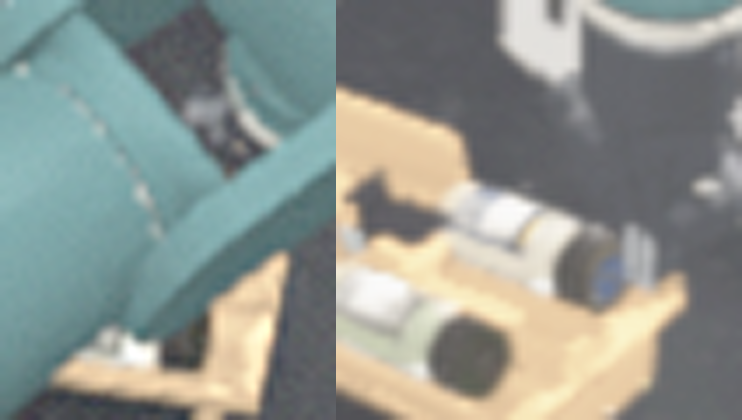

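{"fn": "jog_arm", "kwargs": {"rows": [{"hand": 0,"offset": [8,0,2],"dr": [0,-0.007,0]},{"hand": 0,"offset": [9,0,8],"dr": [0,-0.007,0]},{"hand": 0,"offset": [9,0,12],"dr": [0,-0.007,0]},{"hand": 0,"offset": [9,0,13],"dr": [0,-0.007,0]}]}}

```text
t: 9.55
eef_pos: [586.0, -331.9, 69.8]
ee_rot: [0.0, 0.758, -0.653, -0.0]
wrist_force: [-0.6, 0.2, -0.6]
finger_gap: 0.2
```

```bash
python3 - <<'E'
from pk import *
pk("pics/p12.png",ta=(255,160,48,60),sa=(240,165,58,60),sc=7,g=.6)
E
```

```text
t 9.65 rack pos [-271.9  -41.1   12.8] F rack [-0.8  0.4  0.8] tool ax rack [[-0.97, 0.0, 0.26], [0.0, 1.0, 0.0], [-0.26, 0.0, -0.97]]
```

View pics/p12.png

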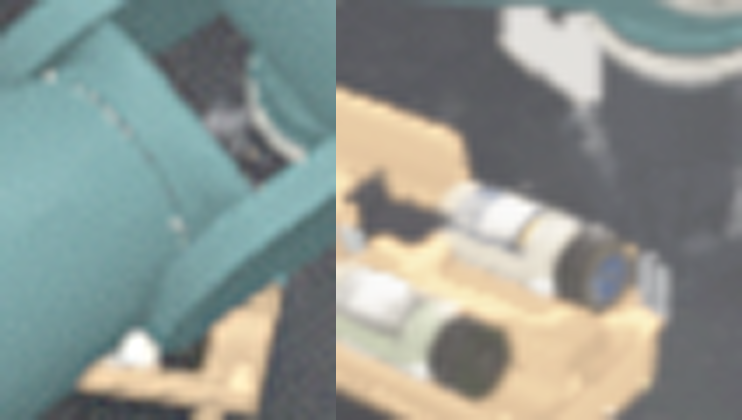

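{"fn": "jog_arm", "kwargs": {"rows": [{"hand": 0,"offset": [0,0,-4],"dr": [0,0,0]},{"hand": 0,"offset": [-5,0,-2.7],"dr": [0,0,0]},{"hand": 0,"offset": [-10,0,-1.3],"dr": [0,0,0]},{"hand": 0,"offset": [-14,0,-0.2],"dr": [0,0,0]}]}}

```text
t: 10.05
eef_pos: [584.0, -317.3, 70.3]
ee_rot: [0.0, 0.758, -0.653, -0.0]
wrist_force: [-0.3, -0.5, 0.1]
finger_gap: -0.1
```

{"fn": "jog_arm", "kwargs": {"rows": [{"hand": 0,"offset": [-3,0,0.8],"dr": [0,0,0]},{"hand": 0,"offset": [-6,0,1.6],"dr": [0,0,0]}]}}

```text
t: 10.25
eef_pos: [583.0, -311.0, 68.6]
ee_rot: [0.0, 0.758, -0.652, -0.0]
wrist_force: [-0.6, -1.1, 0.7]
finger_gap: -0.3
```

{"fn": "jog_arm", "kwargs": {"rows": [{"hand": 0,"offset": [-3,0,0.8],"dr": [0,0,0]},{"hand": 0,"offset": [-6,0,1.6],"dr": [0,0,0]}]}}

```text
t: 10.45
eef_pos: [582.1, -304.8, 67.0]
ee_rot: [0.0, 0.758, -0.652, -0.0]
wrist_force: [0.4, -1.6, -0.4]
finger_gap: -0.1
```

```bash
python3 - <<'E'
from pk import *
pk("pics/p13.png",ta=(255,160,48,60),sa=(240,165,58,60),sc=7,g=.6)
E
```

```text
t 10.55 rack pos [-244.5  -41.1   16.7] F rack [-0.3  0.3  0.2] tool ax rack [[-0.97, -0.0, 0.26], [-0.0, 1.0, 0.0], [-0.26, 0.0, -0.97]]
```

View pics/p13.png

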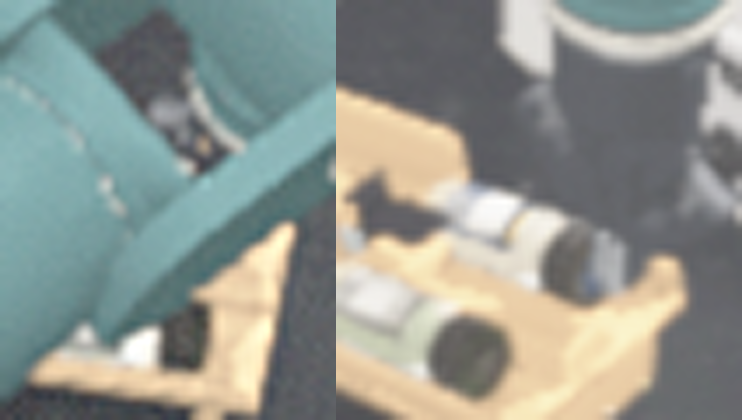

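{"fn": "jog_arm", "kwargs": {"rows": [{"hand": 0,"offset": [-5,0,1.4],"dr": [0,0,0]},{"hand": 0,"offset": [-10,0,2.9],"dr": [0,0,0]},{"hand": 0,"offset": [-15,0,4.3],"dr": [0,0,0]},{"hand": 0,"offset": [-20,0,5.8],"dr": [0,0,0]},{"hand": 0,"offset": [-25,0,7.2],"dr": [0,0,0]},{"hand": 0,"offset": [-30,0,8.6],"dr": [0,0,0]},{"hand": 0,"offset": [-35,0,10],"dr": [0,0,0]},{"hand": 0,"offset": [-40,0,11.5],"dr": [0,0,0]}]}}

```text
t: 11.35
eef_pos: [576.1, -264.7, 55.3]
ee_rot: [0.0, 0.758, -0.652, -0.0]
wrist_force: [0.0, -1.2, 0.2]
finger_gap: 0.0
```

```bash
python3 - <<'E'
from pk import *
pk("pics/p14.png",ta=(225,150,48,60),sa=(215,155,70,65),sc=6,g=.6)
E
```

```text
Traceback (most recent call last):
  File "pk.py", line 6, in pk
    cv2.imwrite(out,np.hstack(o)); where()
                    ~~~~~~~~~^^^
ValueError: all the input array dimensions except for the concatenation axis must match exactly, but along dimension 0, the array at index 0 has size 360 and the array at index 1 has size 390
```

```bash
python3 - <<'E'
from pk import *
pk("pics/p14.png",ta=(225,150,50,65),sa=(215,155,70,65),sc=6,g=.6)
E
```

```text
t 11.55 rack pos [-202.8  -41.1   16. ] F rack [-0.2  0.2  0.5] tool ax rack [[-0.97, -0.0, 0.26], [-0.0, 1.0, 0.0], [-0.26, 0.0, -0.97]]
```

View pics/p14.png

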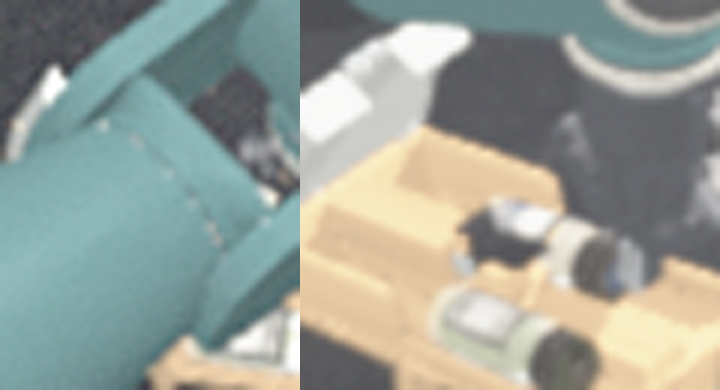

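{"fn": "jog_arm", "kwargs": {"rows": [{"hand": 0,"offset": [3,0,0],"dr": [0,0,0]},{"hand": 0,"offset": [3,0,-4],"dr": [0,0,0]},{"hand": 0,"offset": [-1,0,-3.7],"dr": [0,0,0]},{"hand": 0,"offset": [-5,0,-2.6],"dr": [0,0,0]},{"hand": 0,"offset": [-10,0,-1.3],"dr": [0,0,0]},{"hand": 0,"offset": [-15,0,0],"dr": [0,0,0]},{"hand": 0,"offset": [-20,0,1.4],"dr": [0,0,0]},{"hand": 0,"offset": [-25,0,2.7],"dr": [0,0,0]},{"hand": 0,"offset": [-30,0,4],"dr": [0,0,0]},{"hand": 0,"offset": [-35,0,5.4],"dr": [0,0,0]},{"hand": 0,"offset": [-40,0,6.7],"dr": [0,0,0]}]}}

```text
t: 12.65
eef_pos: [570.1, -225.0, 48.6]
ee_rot: [0.0, 0.758, -0.652, -0.0]
wrist_force: [0.1, -0.6, -0.2]
finger_gap: -0.0
```

```bash
python3 - <<'E'
from pk import *
pk("pics/p15.png",ta=(225,150,50,65),sa=(215,155,70,65),sc=6,g=.6)
E
```

```text
t 12.75 rack pos [-161.7  -41.    19.8] F rack [-0.4  0.2 -0.2] tool ax rack [[-0.97, -0.0, 0.26], [-0.0, 1.0, 0.0], [-0.26, 0.0, -0.97]]
```

View pics/p15.png

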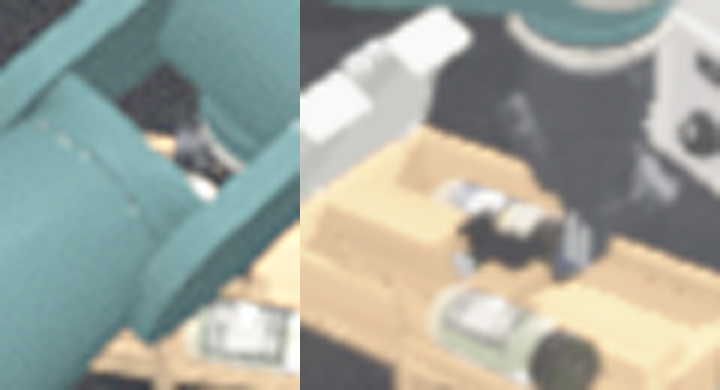

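{"fn": "jog_arm", "kwargs": {"rows": [{"hand": 0,"offset": [-5,0,1.3],"dr": [0,0,0]},{"hand": 0,"offset": [-10,0,2.7],"dr": [0,0,0]},{"hand": 0,"offset": [-15,0,4],"dr": [0,0,0]},{"hand": 0,"offset": [-20,0,5.4],"dr": [0,0,0]},{"hand": 0,"offset": [-25,0,6.7],"dr": [0,0,0]}]}}

```text
t: 13.25
eef_pos: [566.2, -199.6, 41.6]
ee_rot: [0.0, 0.758, -0.652, -0.0]
wrist_force: [0.2, -0.9, 0.5]
finger_gap: -0.0
```

{"fn": "jog_arm", "kwargs": {"rows": [{"hand": 0,"offset": [-3,0,0.8],"dr": [0,0,0]},{"hand": 0,"offset": [-6,0,1.6],"dr": [0,0,0]}]}}

```text
t: 13.45
eef_pos: [565.2, -193.3, 39.9]
ee_rot: [0.0, 0.758, -0.652, -0.001]
wrist_force: [0.1, -0.5, 0.9]
finger_gap: 0.0
```

{"fn": "jog_arm", "kwargs": {"rows": [{"hand": 0,"offset": [-2,0,0.5],"dr": [0,0,0]},{"hand": 0,"offset": [-4,0,1],"dr": [0,0,0]}]}}

```text
t: 13.65
eef_pos: [564.6, -189.2, 39.0]
ee_rot: [0.0, 0.758, -0.652, -0.0]
wrist_force: [-0.5, 0.2, -0.0]
finger_gap: 0.3
```

```bash
python3 - <<'E'
from pk import *
pk("pics/p16.png",ta=(225,150,50,65),sa=(215,155,70,65),sc=6,g=.6)
E
```

```text
t 13.75 rack pos [-124.4  -40.9   19.9] F rack [-0.6 -0.3 -0.2] tool ax rack [[-0.97, -0.0, 0.26], [-0.0, 1.0, 0.0], [-0.26, 0.0, -0.97]]
```

View pics/p16.png

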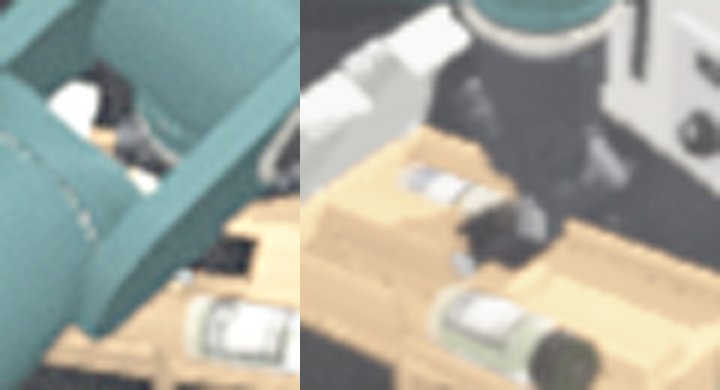

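{"fn": "jog_arm", "kwargs": {"rows": [{"hand": 0,"offset": [-2,0,0.5],"dr": [0,0,0]},{"hand": 0,"offset": [-4,0,1],"dr": [0,0,0]}]}}

```text
t: 13.95
eef_pos: [564.0, -185.1, 37.9]
ee_rot: [0.0, 0.758, -0.652, -0.001]
wrist_force: [0.4, -0.3, 0.2]
finger_gap: -0.1
```

{"fn": "jog_arm", "kwargs": {"rows": [{"hand": 0,"offset": [-1.5,0,0.4],"dr": [0,0,0]},{"hand": 0,"offset": [-3,0,0.8],"dr": [0,0,0]}]}}

```text
t: 14.15
eef_pos: [563.5, -182.1, 37.1]
ee_rot: [0.0, 0.758, -0.652, -0.001]
wrist_force: [0.1, -0.4, 0.1]
finger_gap: 0.1
```

{"fn": "jog_arm", "kwargs": {"rows": [{"hand": 0,"offset": [-1,0,0.3],"dr": [0,0,0]},{"hand": 0,"offset": [-2,0,0.5],"dr": [0,0,0]}]}}

```text
t: 14.35
eef_pos: [563.5, -180.9, 37.0]
ee_rot: [0.0, 0.758, -0.652, 0.0]
wrist_force: [0.5, -11.3, 1.7]
finger_gap: 0.1
```

{"fn": "jog_arm", "kwargs": {"rows": [{"hand": 0,"offset": [-1,0,0.3],"dr": [0,0,0]},{"hand": 0,"offset": [-2,0,0.5],"dr": [0,0,0]}]}}

```text
t: 14.55
eef_pos: [563.7, -180.7, 37.4]
ee_rot: [0.001, 0.758, -0.652, 0.002]
wrist_force: [1.1, -18.7, 4.7]
finger_gap: -0.0
```

It reached the stop: the push force jumped at rack x≈−116. I back off straight away.

{"fn": "jog_arm", "kwargs": {"rows": [{"hand": 0,"offset": [3,0,-1],"dr": [0,0,0]},{"hand": 0,"offset": [15,0,-6],"dr": [0,0,0]},{"hand": 0,"offset": [45,0,-25],"dr": [0,0,0]},{"hand": 0,"offset": [85,0,-55],"dr": [0,0,0]},{"hand": 0,"offset": [125,20,-75],"dr": [0,0,0]},{"hand": 0,"offset": [150,60,-75],"dr": [0,0,0]},{"hand": 0,"offset": [150,82,-60],"dr": [0,0,0]},{"hand": 0,"offset": [150,82,-60],"dr": [0,0,0]}]}}

```text
t: 15.35
eef_pos: [502.2, -342.2, 96.6]
ee_rot: [0.001, 0.757, -0.653, 0.001]
wrist_force: [0.4, -0.2, 1.0]
finger_gap: 0.0
```

```bash
python3 - <<'E'
from pk import *
pk("pics/p17.png",ta=(225,150,50,65),sa=(215,160,80,65),sc=6,g=.6)
go((-268,41,17),0)
E
```

```text
t 15.45 rack pos [-276.5   40.9   40.6] F rack [-0.3 -1.4  0.3] tool ax rack [[-0.97, 0.0, 0.25], [0.0, 1.0, -0.0], [-0.25, -0.0, -0.97]]
(-268, 41, 17) world [ 504.3 -339.2   93.3] offset [-2.2  0.1 25. ] dr [-0.001 -0.005 -0.   ]
```

View pics/p17.png

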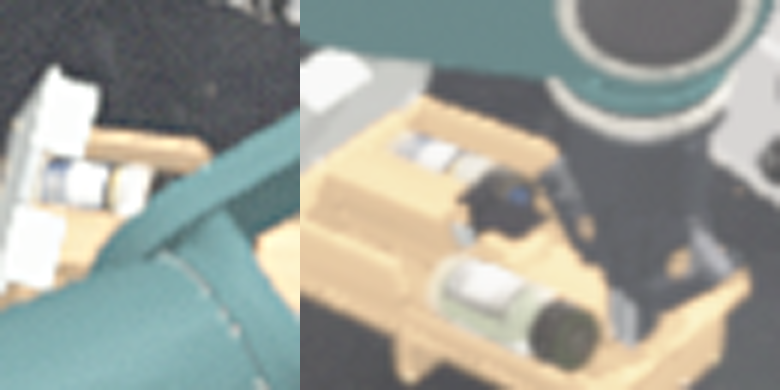

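{"fn": "jog_arm", "kwargs": {"rows": [{"hand": 0,"offset": [-2,0,12],"dr": [0,-0.005,0]},{"hand": 0,"offset": [-2,0,20],"dr": [0,-0.005,0]},{"hand": 0,"offset": [-2,0,23],"dr": [0,-0.005,0]},{"hand": 0,"offset": [-2,0,23],"dr": [0,-0.005,0]}]}}

```text
t: 15.85
eef_pos: [504.6, -339.0, 74.4]
ee_rot: [-0.0, 0.758, -0.652, -0.0]
wrist_force: [0.2, -0.3, -0.2]
finger_gap: 0.1
```

{"fn": "jog_arm", "kwargs": {"rows": [{"hand": 0,"offset": [-5,0,1.4],"dr": [0,0,0]},{"hand": 0,"offset": [-10,0,2.7],"dr": [0,0,0]},{"hand": 0,"offset": [-15,0,4],"dr": [0,0,0]},{"hand": 0,"offset": [-20,0,5.4],"dr": [0,0,0]},{"hand": 0,"offset": [-25,0,6.7],"dr": [0,0,0]},{"hand": 0,"offset": [-30,0,8.1],"dr": [0,0,0]}]}}

```text
t: 16.45
eef_pos: [500.1, -309.0, 66.3]
ee_rot: [-0.0, 0.758, -0.652, -0.0]
wrist_force: [0.8, -0.3, 1.3]
finger_gap: -0.5
```

```bash
python3 - <<'E'
from pk import *
pk("pics/p18.png",ta=(225,150,50,65),sa=(215,160,80,65),sc=6,g=.6)
E
```

```text
t 16.55 rack pos [-236.4   40.7   18.1] F rack [ 1.2  0.1 -0.4] tool ax rack [[-0.97, -0.0, 0.26], [-0.0, 1.0, -0.0], [-0.26, -0.0, -0.97]]
```

View pics/p18.png

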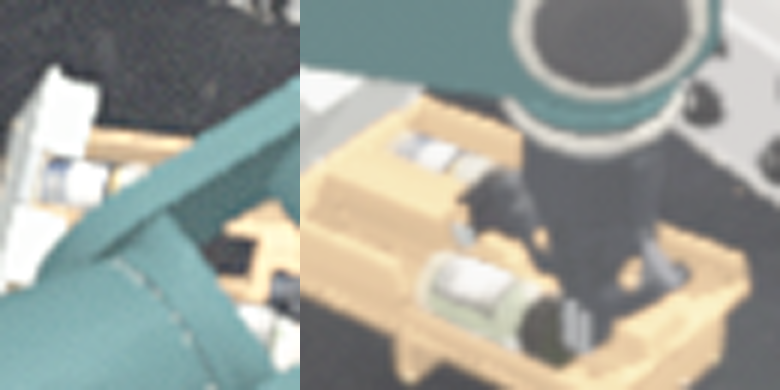

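{"fn": "jog_arm", "kwargs": {"rows": [{"hand": 0,"offset": [-5,0,1.3],"dr": [0,0,0]},{"hand": 0,"offset": [-10,0,2.6],"dr": [0,0,0]},{"hand": 0,"offset": [-15,0,3.9],"dr": [0,0,0]},{"hand": 0,"offset": [-20,0,5.2],"dr": [0,0,0]},{"hand": 0,"offset": [-25,0,6.5],"dr": [0,0,0]},{"hand": 0,"offset": [-30,0,7.8],"dr": [0,0,0]},{"hand": 0,"offset": [-35,0,9.1],"dr": [0,0,0]},{"hand": 0,"offset": [-40,0,10.4],"dr": [0,0,0]},{"hand": 0,"offset": [-45,0,11.7],"dr": [0,0,0]},{"hand": 0,"offset": [-50,0,13],"dr": [0,0,0]}]}}

```text
t: 17.55
eef_pos: [492.5, -258.9, 53.1]
ee_rot: [-0.0, 0.758, -0.652, -0.0]
wrist_force: [1.0, -0.5, 0.1]
finger_gap: -0.0
```

{"fn": "jog_arm", "kwargs": {"rows": [{"hand": 0,"offset": [-5,0,1.3],"dr": [0,0,0]},{"hand": 0,"offset": [-10,0,2.6],"dr": [0,0,0]},{"hand": 0,"offset": [-15,0,3.9],"dr": [0,0,0]},{"hand": 0,"offset": [-20,0,5.2],"dr": [0,0,0]},{"hand": 0,"offset": [-25,0,6.5],"dr": [0,0,0]},{"hand": 0,"offset": [-30,0,7.8],"dr": [0,0,0]},{"hand": 0,"offset": [-35,0,9.1],"dr": [0,0,0]},{"hand": 0,"offset": [-40,0,10.4],"dr": [0,0,0]},{"hand": 0,"offset": [-45,0,11.7],"dr": [0,0,0]}]}}

```text
t: 18.45
eef_pos: [485.7, -213.9, 41.4]
ee_rot: [-0.0, 0.758, -0.652, -0.0]
wrist_force: [0.2, -0.8, 0.7]
finger_gap: -0.1
```

```bash
python3 - <<'E'
from pk import *
pk("pics/p19.png",ta=(225,150,50,65),sa=(215,160,80,65),sc=6,g=.6)
E
```

```text
t 18.55 rack pos [-137.2   40.8   18.9] F rack [-0.2 -0.6  0.2] tool ax rack [[-0.97, -0.0, 0.26], [-0.0, 1.0, 0.0], [-0.26, -0.0, -0.97]]
```

View pics/p19.png

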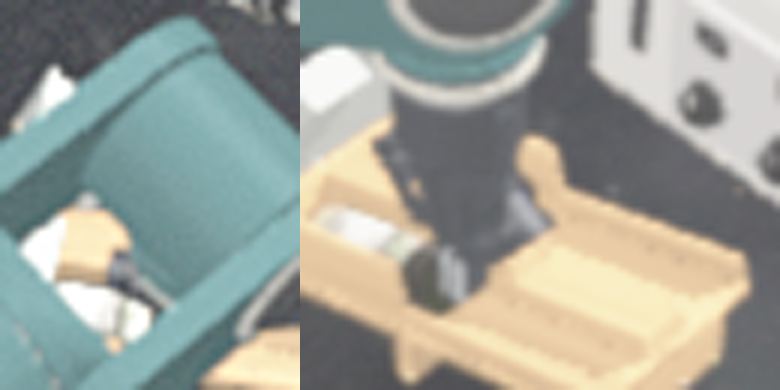

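Jar a is sliding down its lane cleanly, about 20 mm to go. The last stretch goes in small steps.

{"fn": "jog_arm", "kwargs": {"rows": [{"hand": 0,"offset": [-4,0,1],"dr": [0,0,0]},{"hand": 0,"offset": [-8,0,2],"dr": [0,0,0]},{"hand": 0,"offset": [-12,0,3.1],"dr": [0,0,0]},{"hand": 0,"offset": [-14,0,3.6],"dr": [0,0,0]}]}}

```text
t: 18.95
eef_pos: [483.4, -199.5, 37.6]
ee_rot: [-0.0, 0.758, -0.652, -0.001]
wrist_force: [-0.1, -0.5, 0.6]
finger_gap: -0.0
```

{"fn": "jog_arm", "kwargs": {"rows": [{"hand": 0,"offset": [-1,0,0.3],"dr": [0,0,0]},{"hand": 0,"offset": [-2,0,0.5],"dr": [0,0,0]}]}}

```text
t: 19.15
eef_pos: [483.1, -197.4, 37.1]
ee_rot: [-0.0, 0.758, -0.652, -0.001]
wrist_force: [-0.3, -1.1, -0.1]
finger_gap: 0.2
```

{"fn": "jog_arm", "kwargs": {"rows": [{"hand": 0,"offset": [-1,0,0.3],"dr": [0,0,0]},{"hand": 0,"offset": [-2,0,0.5],"dr": [0,0,0]}]}}

```text
t: 19.35
eef_pos: [482.8, -195.4, 36.6]
ee_rot: [-0.0, 0.758, -0.652, -0.001]
wrist_force: [-0.5, -0.7, -0.8]
finger_gap: 0.2
```

{"fn": "jog_arm", "kwargs": {"rows": [{"hand": 0,"offset": [-1,0,0.3],"dr": [0,0,0]}]}}

```text
t: 19.45
eef_pos: [482.7, -194.4, 36.2]
ee_rot: [-0.0, 0.758, -0.652, -0.001]
wrist_force: [-0.0, 0.1, -0.2]
finger_gap: -0.1
```

{"fn": "jog_arm", "kwargs": {"rows": [{"hand": 0,"offset": [-1,0,0.3],"dr": [0,0,0]}]}}

```text
t: 19.55
eef_pos: [482.5, -193.4, 35.9]
ee_rot: [-0.0, 0.758, -0.652, -0.001]
wrist_force: [0.1, 0.4, 0.6]
finger_gap: -0.1
```

{"fn": "jog_arm", "kwargs": {"rows": [{"hand": 0,"offset": [-1,0,0.3],"dr": [0,0,0]}]}}

```text
t: 19.65
eef_pos: [482.4, -192.4, 35.7]
ee_rot: [-0.0, 0.758, -0.652, -0.001]
wrist_force: [-0.6, -5.0, 1.4]
finger_gap: 0.0
```

{"fn": "jog_arm", "kwargs": {"rows": [{"hand": 0,"offset": [-0.6,0,0.1],"dr": [0,0,0]}]}}

```text
t: 19.75
eef_pos: [482.5, -192.4, 35.8]
ee_rot: [-0.0, 0.758, -0.652, 0.0]
wrist_force: [-0.3, -7.4, 1.0]
finger_gap: 0.4
```

```bash
python3 - <<'E'
from mv import *
where()
M=rackR(V[3])
print("b stop", M.T@(np.array([563.5,-180.9,57])-V[:3]))
E
```

```text
t 19.75 rack pos [-114.9   40.8   19.3] F rack [-7.3  1.4 -0.9] tool ax rack [[-0.97, -0.0, 0.26], [-0.0, 1.0, -0.0], [-0.26, -0.0, -0.97]]
b stop [-115.87042627  -41.09639217   20.19878378]
```

{"fn": "jog_arm", "kwargs": {"rows": [{"hand": 0,"offset": [3,0,-1],"dr": [0,0,0]},{"hand": 0,"offset": [15,0,-6],"dr": [0,0,0]},{"hand": 0,"offset": [45,0,-25],"dr": [0,0,0]},{"hand": 0,"offset": [85,0,-60],"dr": [0,0,0]},{"hand": 0,"offset": [110,0,-105],"dr": [0,0,0]},{"hand": 0,"offset": [120,0,-150],"dr": [0,0,0]},{"hand": 0,"offset": [120,0,-190],"dr": [0,0,0]},{"hand": 0,"offset": [120,0,-190],"dr": [0,0,0]}]}}

```text
t: 20.55
eef_pos: [501.6, -313.1, 232.5]
ee_rot: [-0.001, 0.758, -0.652, 0.004]
wrist_force: [-0.7, 0.1, -0.1]
finger_gap: -0.2
```

```bash
python3 - <<'E'
from pk import *
pk("pics/p20.png",ta=(210,150,50,65),sa=(200,155,80,65),sc=6,g=.7)
E
```

```text
t 20.65 rack pos [-281.    40.7  172.4] F rack [ 0.5 -0.  -0.4] tool ax rack [[-0.97, -0.0, 0.26], [-0.0, 1.0, -0.0], [-0.26, -0.0, -0.97]]
```

View pics/p20.png

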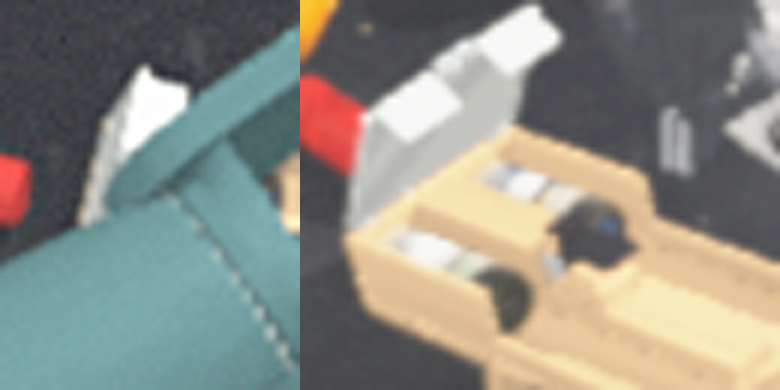

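```bash
cat > lid.py <<'E'
from mv import *
w=10.
def tip(th,gap=0):
    C=np.array([4-85*np.cos(th)+3*np.sin(th),53+85*np.sin(th)+3*np.cos(th)]);n=np.array([np.sin(th),np.cos(th)])
    phi=th/2
    p=C+n*(w*abs(np.sin(th-phi))+gap)
    return (p[0],0,p[1]),15+np.rad2deg(phi)
E
python3 - <<'E'
from lid import *
where()
go((-281,0,200),0); go((-54,0,215),20); go((30,0,195),40)
p,a=tip(1.05,30);print(a);go(p,a)
E
```

```text
t 20.65 rack pos [-281.    40.7  172.4] F rack [ 0.5 -0.  -0.4] tool ax rack [[-0.97, -0.0, 0.26], [-0.0, 1.0, -0.0], [-0.26, -0.0, -0.97]]
(-281, 0, 200) world [ 539.7 -298.7  273.4] offset [ -7.1 -40.7 -26.7] dr [-0.001 -0.001  0.001]
(-54, 0, 215) world [506.5 -78.1 229.2] offset [-230.2  -40.8   17.4] dr [-0.002  0.348  0.   ]
(30, 0, 195) world [495.2  -2.9 188.1] offset [-306.2  -40.8   58.4] dr [-0.002  0.697  0.   ]
45.08028424436822
(np.float64(-5.32093461395608), 0, np.float64(145.64470955544346)) world [502.2 -49.3 149.6] offset [-259.4  -40.7   97. ] dr [-0.002  0.786  0.   ]
```

```bash
python3 - <<'E'
s=open('mv.py').read()
s=s.replace('W=rackR(V[3])@np.array(p,float)+V[:3]\n','W=rackR(V[3])@np.array(p,float)+V[:3]; Rn=toolR(np.deg2rad(pitch_deg)); D=W-P+TO*(Rn[:,2]-Rt[:,2])\n').replace('(Rt.T@(W-P))','(Rt.T@D)')
open('mv.py','w').write(s)
E
python3 - <<'E'
from lid import *
go((-281,0,200),0); go((-54,0,220),0); go((40,0,200),30)
E
```

```text
(-281, 0, 200) world [ 539.7 -298.7  273.4] offset [ -7.1 -40.7 -26.7] dr [-0.001 -0.001  0.001]
(-54, 0, 220) world [506.3 -76.8 234. ] offset [-231.6  -40.8   12.6] dr [-0.001 -0.001  0.001]
(40, 0, 200) world [493.6   7.9 190.3] offset [-307.2  -40.8   53.5] dr [-0.002  0.523  0.   ]
```

{"fn": "jog_arm", "kwargs": {"rows": [{"hand": 0,"offset": [-25,-20,-15],"dr": [0,0,0]},{"hand": 0,"offset": [-65,-35,-20],"dr": [0,0,0]},{"hand": 0,"offset": [-105,-41,-20],"dr": [0,0,0]},{"hand": 0,"offset": [-145,-41,-20],"dr": [0,0,0]},{"hand": 0,"offset": [-185,-41,-15],"dr": [0,0.05,0]},{"hand": 0,"offset": [-225,-41,-10],"dr": [0,0.15,0]},{"hand": 0,"offset": [-265,-41,-5],"dr": [0,0.25,0]},{"hand": 0,"offset": [-300,-41,10],"dr": [0,0.35,0]},{"hand": 0,"offset": [-310,-41,35],"dr": [0,0.45,0]},{"hand": 0,"offset": [-307,-41,53],"dr": [0,0.52,0]},{"hand": 0,"offset": [-307,-41,53],"dr": [0,0.52,0]}]}}

```text
t: 21.75
eef_pos: [493.5, -1.1, 168.8]
ee_rot: [0.17, 0.734, -0.628, 0.194]
wrist_force: [0.0, -0.8, 0.0]
finger_gap: -0.1
```

```bash
python3 - <<'E'
from pk import *
from lid import *
pk("pics/p21.png",ta=(190,130,80,75),sa=(185,130,80,75),sc=5,g=.7)
p,a=tip(1.05,30);go(p,a)
p,a=tip(1.05,10);go(p,a)
E
```

```text
t 21.85 rack pos [ 3.980e+01 -1.000e-01  2.001e+02] F rack [ 0.2 -0.5  0.7] tool ax rack [[-0.97, -0.0, -0.25], [-0.0, 1.0, -0.0], [0.25, 0.0, -0.97]]
(np.float64(-5.32093461395608), 0, np.float64(145.64470955544346)) world [502.2 -49.3 149.6] offset [35.1  0.2 63.5] dr [-0.001  0.268  0.001]
(np.float64(-22.66939912583642), 0, np.float64(135.69328859760893)) world [505.  -68.4 144.4] offset [49.3  0.2 77.5] dr [-0.001  0.268  0.001]
```

View pics/p21.png

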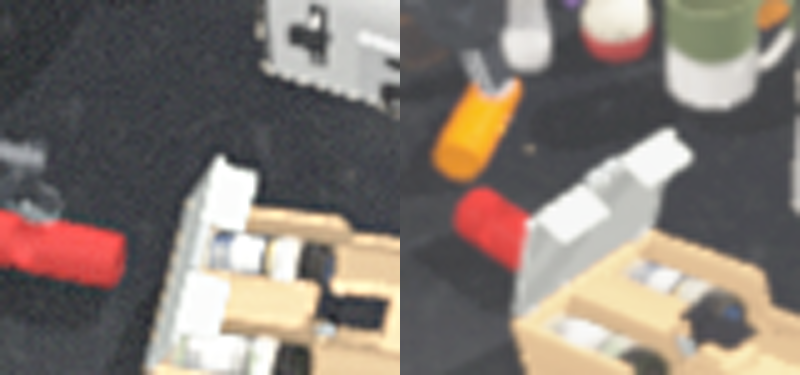

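{"fn": "jog_arm", "kwargs": {"rows": [{"hand": 0,"offset": [10,0,25],"dr": [0,0.1,0]},{"hand": 0,"offset": [22,0,45],"dr": [0,0.2,0]},{"hand": 0,"offset": [35,0,63],"dr": [0,0.268,0]},{"hand": 0,"offset": [45,0,72],"dr": [0,0.268,0]},{"hand": 0,"offset": [45,0,72],"dr": [0,0.268,0]}]}}

```text
t: 22.35
eef_pos: [506.5, -77.6, 133.6]
ee_rot: [0.25, 0.7, -0.603, 0.289]
wrist_force: [0.8, -0.1, 0.6]
finger_gap: -0.2
```

```bash
python3 - <<'E'
from pk import *
from lid import *
pk("pics/p22.png",ta=(190,140,80,75),sa=(185,130,80,75),sc=5,g=.7)
for th in (1.05,.95,.85,.75,.65): 
  p,a=tip(th,-2);print(th,end=' ');go(p,a)
E
```

```text
t 22.45 rack pos [-18.1  -0.5 141.3] F rack [0.7 0.1 0.7] tool ax rack [[-0.87, 0.0, -0.5], [0.0, 1.0, -0.0], [0.5, -0.0, -0.87]]
1.05 (np.float64(-33.07847783296462), 0, np.float64(129.7224360229082)) world [506.8 -79.9 141.4] offset [ 7.2  0.5 17.5] dr [-0.001  0.002 -0.002]
0.95 (np.float64(-40.909585260924146), 0, np.float64(125.38226140541735)) world [508.1 -88.5 139.2] offset [10.9  0.5 25.1] dr [-0.001 -0.048 -0.002]
0.85 (np.float64(-48.24960175552357), 0, np.float64(120.24006524929767)) world [509.3 -96.8 136.1] offset [13.6  0.5 33.2] dr [-0.001 -0.098 -0.002]
0.75 (np.float64(-55.0152595686832), 0, np.float64(114.35095879592245)) world [ 510.5 -104.8  132.2] offset [15.6  0.5 41.5] dr [-0.001 -0.148 -0.002]
0.65 (np.float64(-61.12952310660634), 0, np.float64(107.77889379766371)) world [ 511.6 -112.3  127.4] offset [16.6  0.5 50.1] dr [-0.001 -0.198 -0.002]
```

View pics/p22.png

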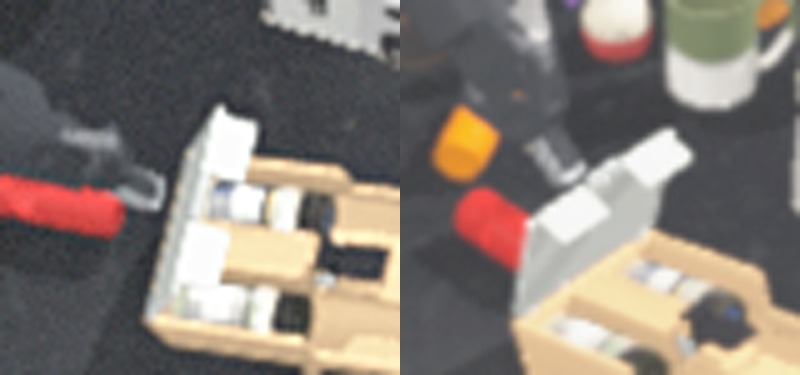

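{"fn": "jog_arm", "kwargs": {"rows": [{"hand": 0,"offset": [3,0,7],"dr": [0,0,0]},{"hand": 0,"offset": [5,0,12],"dr": [0,0,0]},{"hand": 0,"offset": [7,0,17],"dr": [0,0,0]}]}}

```text
t: 22.75
eef_pos: [509.5, -93.7, 127.7]
ee_rot: [0.249, 0.7, -0.604, 0.29]
wrist_force: [0.3, 0.1, -0.8]
finger_gap: -0.1
```

{"fn": "jog_arm", "kwargs": {"rows": [{"hand": 0,"offset": [2,0,4],"dr": [0,-0.02,0]},{"hand": 0,"offset": [4,0,8],"dr": [0,-0.05,0]}]}}

```text
t: 22.95
eef_pos: [510.8, -102.2, 124.4]
ee_rot: [0.233, 0.707, -0.61, 0.272]
wrist_force: [0.9, -0.4, -0.6]
finger_gap: 0.0
```

```bash
python3 - <<'E'
from pk import *
from lid import *
pk("pics/p23.png",ta=(190,140,80,75),sa=(185,130,80,75),sc=5,g=.7)
for th in (.85,.75,.65,.55,.45): 
  p,a=tip(th,-2);print(th,end=' ');go(p,a)
E
```

```text
t 23.05 rack pos [-42.3  -0.7 126.1] F rack [ 0.3  0.  -0.2] tool ax rack [[-0.89, 0.0, -0.45], [0.0, 1.0, -0.0], [0.45, -0.0, -0.89]]
0.85 (np.float64(-48.24960175552357), 0, np.float64(120.24006524929767)) world [509.3 -96.8 136.1] offset [1.7 0.8 7.8] dr [-0.001 -0.046 -0.004]
0.75 (np.float64(-55.0152595686832), 0, np.float64(114.35095879592245)) world [ 510.5 -104.8  132.2] offset [ 4.1  0.8 16.1] dr [-0.002 -0.096 -0.004]
0.65 (np.float64(-61.12952310660634), 0, np.float64(107.77889379766371)) world [ 511.6 -112.3  127.4] offset [ 5.5  0.8 24.6] dr [-0.002 -0.146 -0.004]
0.55 (np.float64(-66.52255598610533), 0, np.float64(100.59594320761788)) world [ 512.7 -119.3  121.9] offset [ 6.1  0.8 33.3] dr [-0.002 -0.196 -0.004]
0.45 (np.float64(-71.13260238618383), 0, np.float64(92.88147227478701)) world [ 513.6 -125.7  115.6] offset [ 5.7  0.8 42. ] dr [-0.002 -0.246 -0.004]
```

View pics/p23.png

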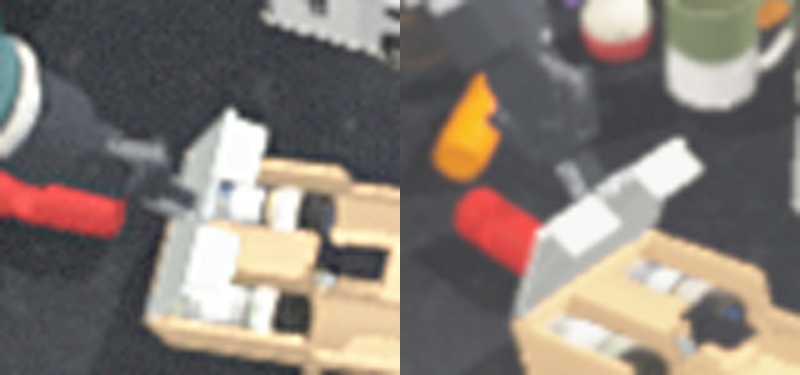

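The lid follows the fingertips with little force. I continue along its arc.

{"fn": "jog_arm", "kwargs": {"rows": [{"hand": 0,"offset": [1,0.4,4],"dr": [0,-0.02,0]},{"hand": 0,"offset": [1.7,0.8,7.8],"dr": [0,-0.046,0]},{"hand": 0,"offset": [3,0.8,12],"dr": [0,-0.07,0]},{"hand": 0,"offset": [4.1,0.8,16],"dr": [0,-0.096,0]},{"hand": 0,"offset": [4.9,0.8,20.3],"dr": [0,-0.12,0]},{"hand": 0,"offset": [5.5,0.8,24.6],"dr": [0,-0.146,0]},{"hand": 0,"offset": [5.9,0.8,29],"dr": [0,-0.17,0]},{"hand": 0,"offset": [6.1,0.8,33.3],"dr": [0,-0.196,0]},{"hand": 0,"offset": [6,0.8,37.6],"dr": [0,-0.22,0]},{"hand": 0,"offset": [5.7,0.8,42],"dr": [0,-0.246,0]}]}}

```text
t: 24.05
eef_pos: [515.0, -135.1, 97.6]
ee_rot: [0.155, 0.735, -0.634, 0.183]
wrist_force: [-0.4, 0.9, -0.1]
finger_gap: 0.0
```

```bash
python3 - <<'E'
from pk import *
from lid import *
pk("pics/p24.png",ta=(190,140,80,75),sa=(185,130,80,75),sc=5,g=.7)
for th in (.35,.25,.15,.1,.05,0): 
  p,a=tip(th,-2);print(th,end=' ');go(p,a)
E
```

```text
t 24.15 rack pos [-71.7   0.2  92.5] F rack [-0.2 -0.6 -0.1] tool ax rack [[-0.98, 0.0, -0.22], [0.0, 1.0, -0.0], [0.22, -0.0, -0.98]]
0.35 (np.float64(-74.90676979816179), 0, np.float64(84.72121068196175)) world [ 514.5 -131.4  108.7] offset [ 0.5 -0.2  8.3] dr [-0.002 -0.048 -0.004]
0.25 (np.float64(-77.80170165956521), 0, np.float64(76.20623793684919)) world [ 515.2 -136.3  101.2] offset [ 0.4 -0.2 17.2] dr [-0.002 -0.098 -0.004]
0.15 (np.float64(-79.78412993687367), 0, np.float64(67.43189561248698)) world [ 515.9 -140.5   93.3] offset [-0.6 -0.1 26. ] dr [-0.002 -0.148 -0.004]
0.1 (np.float64(-80.42562471969075), 0, np.float64(62.97813939627302)) world [ 516.1 -142.2   89.1] offset [-1.5 -0.1 30.4] dr [-0.002 -0.173 -0.004]
0.05 (np.float64(-80.83129947348397), 0, np.float64(58.49664120519277)) world [ 516.4 -143.7   84.9] offset [-2.6 -0.1 34.8] dr [-0.002 -0.198 -0.004]
0 (np.float64(-81.0), 0, np.float64(54.0)) world [ 516.6 -145.    80.6] offset [-3.9 -0.1 39.1] dr [-0.002 -0.223 -0.004]
```

View pics/p24.png

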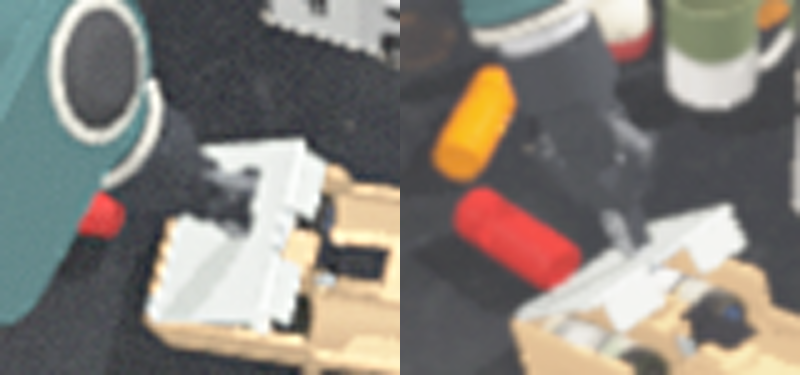

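{"fn": "jog_arm", "kwargs": {"rows": [{"hand": 0,"offset": [0.3,0,4],"dr": [0,-0.024,0]},{"hand": 0,"offset": [0.5,0,8.3],"dr": [0,-0.048,0]},{"hand": 0,"offset": [0.5,0,12.7],"dr": [0,-0.073,0]},{"hand": 0,"offset": [0.4,0,17],"dr": [0,-0.098,0]},{"hand": 0,"offset": [0,0,20],"dr": [0,-0.115,0]},{"hand": 0,"offset": [-0.4,0,23],"dr": [0,-0.13,0]}]}}

```text
t: 24.75
eef_pos: [516.5, -146.0, 76.9]
ee_rot: [0.114, 0.745, -0.644, 0.134]
wrist_force: [-1.0, 0.5, 1.2]
finger_gap: 0.0
```

{"fn": "jog_arm", "kwargs": {"rows": [{"hand": 0,"offset": [-0.4,0,1.5],"dr": [0,-0.01,0]},{"hand": 0,"offset": [-0.6,0,3],"dr": [0,-0.02,0]}]}}

```text
t: 24.95
eef_pos: [516.6, -146.6, 73.8]
ee_rot: [0.107, 0.746, -0.645, 0.127]
wrist_force: [-0.5, -0.3, 0.4]
finger_gap: 0.1
```

{"fn": "jog_arm", "kwargs": {"rows": [{"hand": 0,"offset": [-0.4,0,1.5],"dr": [0,-0.01,0]},{"hand": 0,"offset": [-0.8,0,3],"dr": [0,-0.02,0]}]}}

```text
t: 25.15
eef_pos: [516.8, -146.8, 71.2]
ee_rot: [0.1, 0.747, -0.646, 0.119]
wrist_force: [-5.3, 3.5, 10.7]
finger_gap: -0.2
```

```bash
python3 - <<'E'
from pk import *
from lid import *
pk("pics/p25.png",ta=(200,150,80,70),sa=(195,150,80,70),sc=5,g=.7)
for th in (.1,.05,0): 
  p,a=tip(th,-2);print(th,end=' ');go(p,a)
E
```

```text
t 25.25 rack pos [-79.3   0.2  64.3] F rack [0.  2.5 5.9] tool ax rack [[-1.0, 0.0, -0.05], [0.0, 1.0, -0.0], [0.05, -0.0, -1.0]]
0.1 (np.float64(-80.42562471969075), 0, np.float64(62.97813939627302)) world [ 516.1 -142.2   89.1] offset [ 1.1 -0.1  1.4] dr [-0.002 -0.001 -0.005]
0.05 (np.float64(-80.83129947348397), 0, np.float64(58.49664120519277)) world [ 516.4 -143.7   84.9] offset [ 0.7 -0.1  5.9] dr [-0.002 -0.026 -0.005]
0 (np.float64(-81.0), 0, np.float64(54.0)) world [ 516.6 -145.    80.6] offset [ 0.2 -0.1 10.4] dr [-0.003 -0.051 -0.005]
```

View pics/p25.png

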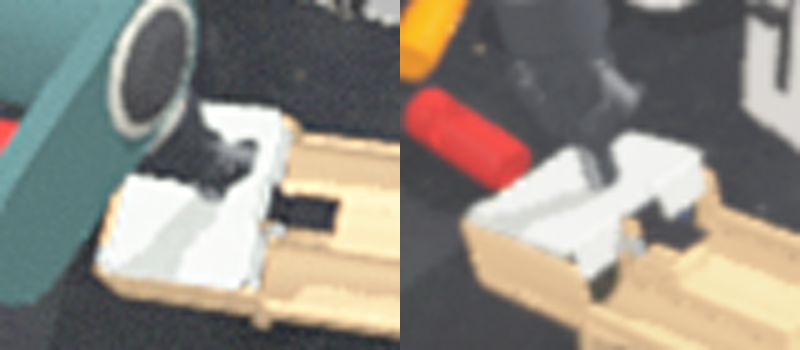

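{"fn": "jog_arm", "kwargs": {"rows": [{"hand": 0,"offset": [0,0,0.8],"dr": [0,-0.005,0]},{"hand": 0,"offset": [0,0,1.5],"dr": [0,-0.01,0]}]}}

```text
t: 25.45
eef_pos: [516.8, -147.0, 70.1]
ee_rot: [0.097, 0.748, -0.647, 0.115]
wrist_force: [-4.2, 3.4, 5.7]
finger_gap: 0.1
```

{"fn": "jog_arm", "kwargs": {"rows": [{"hand": 0,"offset": [0,0,0.8],"dr": [0,-0.005,0]},{"hand": 0,"offset": [0,0,1.5],"dr": [0,-0.01,0]}]}}

```text
t: 25.65
eef_pos: [516.8, -147.2, 68.9]
ee_rot: [0.093, 0.749, -0.647, 0.111]
wrist_force: [-1.7, 2.8, 2.9]
finger_gap: -0.2
```

{"fn": "jog_arm", "kwargs": {"rows": [{"hand": 0,"offset": [0,0,0.8],"dr": [0,-0.005,0]},{"hand": 0,"offset": [0,0,1.5],"dr": [0,-0.01,0]}]}}

```text
t: 25.85
eef_pos: [516.9, -147.6, 67.3]
ee_rot: [0.09, 0.749, -0.647, 0.107]
wrist_force: [0.6, 0.1, 1.0]
finger_gap: -0.1
```

{"fn": "jog_arm", "kwargs": {"rows": [{"hand": 0,"offset": [0,0,1],"dr": [0,-0.005,0]},{"hand": 0,"offset": [0,0,2],"dr": [0,-0.01,0]}]}}

```text
t: 26.05
eef_pos: [517.0, -148.2, 65.1]
ee_rot: [0.087, 0.75, -0.648, 0.103]
wrist_force: [0.1, 0.9, -0.2]
finger_gap: 0.1
```

{"fn": "jog_arm", "kwargs": {"rows": [{"hand": 0,"offset": [0,0,1],"dr": [0,-0.005,0]}]}}

```text
t: 26.15
eef_pos: [517.1, -148.5, 64.1]
ee_rot: [0.085, 0.75, -0.648, 0.101]
wrist_force: [-2.9, 5.3, 11.5]
finger_gap: -0.3
```

```bash
python3 - <<'E'
from pk import *
pk("pics/p26.png",ta=(200,150,80,70),sa=(195,150,80,70),sc=5,g=.7)
E
```

```text
t 26.25 rack pos [-80.1   0.   57.2] F rack [ 1.5 -0.3  2.2] tool ax rack [[-1.0, 0.0, -0.0], [0.0, 1.0, -0.0], [0.0, -0.0, -1.0]]
```

View pics/p26.png

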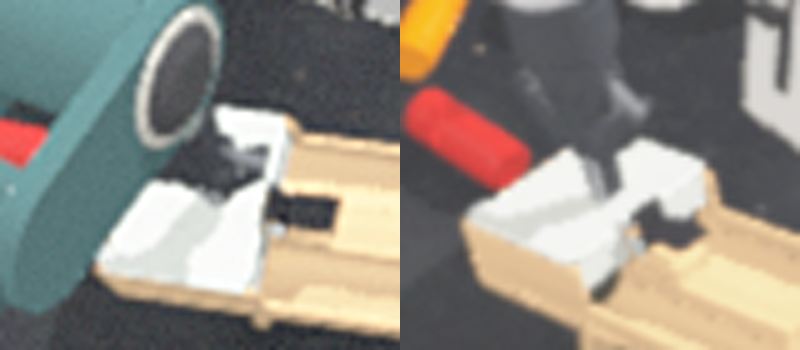

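{"fn": "jog_arm", "kwargs": {"rows": [{"hand": 0,"offset": [0,0,0.7],"dr": [0,0,0]}]}}

```text
t: 26.35
eef_pos: [517.2, -148.6, 64.1]
ee_rot: [0.085, 0.75, -0.648, 0.101]
wrist_force: [-7.6, 7.3, 14.2]
finger_gap: 0.0
```

{"fn": "jog_arm", "kwargs": {"rows": [{"hand": 0,"offset": [0,0,0.5],"dr": [0,0,0]}]}}

```text
t: 26.45
eef_pos: [517.2, -148.5, 64.1]
ee_rot: [0.084, 0.75, -0.648, 0.101]
wrist_force: [-6.0, 5.9, 10.4]
finger_gap: -0.2
```

The lid has bottomed: z no longer moves at about 10–14 N. I release slowly and check the latch.

{"fn": "jog_arm", "kwargs": {"rows": [{"hand": 0,"offset": [0,0,-2],"dr": [0,0,0]},{"hand": 0,"offset": [0,0,-6],"dr": [0,0,0]},{"hand": 0,"offset": [0,0,-15],"dr": [0,0,0]},{"hand": 0,"offset": [0,0,-40],"dr": [0,0,0]},{"hand": 0,"offset": [-20,0,-80],"dr": [0,0,0]},{"hand": 0,"offset": [-60,0,-110],"dr": [0,0,0]},{"hand": 0,"offset": [-105,0,-130],"dr": [0,0,0]},{"hand": 0,"offset": [-150,0,-145],"dr": [0,0,0]},{"hand": 0,"offset": [-195,0,-160],"dr": [0,0,0]},{"hand": 0,"offset": [-240,0,-170],"dr": [0,0,0]},{"hand": 0,"offset": [-285,0,-180],"dr": [0,0,0]},{"hand": 0,"offset": [-285,0,-180],"dr": [0,0,0]}]}}

```text
t: 27.65
eef_pos: [469.2, 174.3, 163.7]
ee_rot: [0.084, 0.751, -0.647, 0.101]
wrist_force: [0.7, -0.4, 0.3]
finger_gap: -0.2
```

```bash
python3 - <<'E'
from pk import *
pk("pics/p27.png",ta=(205,155,100,70),sa=(195,160,100,70),sc=4,g=.8)
a=r.read_camera("top");b=r.read_camera("scene")
cv2.imwrite("pics/f_top.png",a[:,:,::-1]);cv2.imwrite("pics/f_scene.png",b[:,:,::-1])
print(r.get_state()["wrist_force"])
E
```

```text
t 27.75 rack pos [206.   -0.8 237. ] F rack [-0.  -0.3  0. ] tool ax rack [[-1.0, 0.0, -0.0], [0.0, 1.0, -0.0], [0.0, -0.0, -1.0]]
[-0.14873586 -0.62959441 -0.25977485]
```

View pics/p27.png

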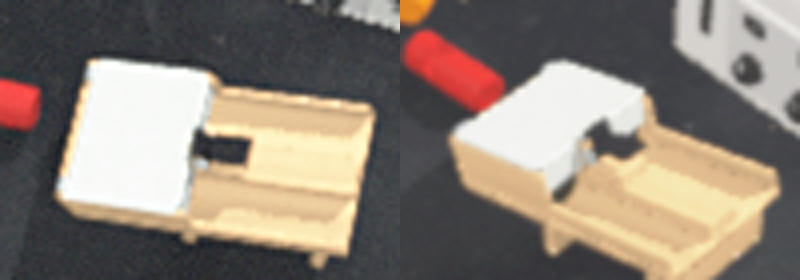

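View pics/f_scene.png

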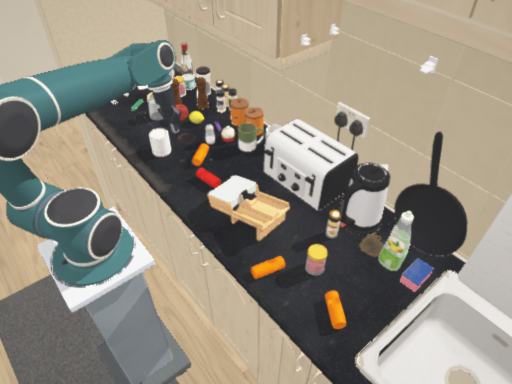

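```bash
python3 - <<'E'
import cv2,numpy as np
o=[cv2.resize(cv2.imread(f)[172:218,204:266],None,fx=6,fy=6,interpolation=2) for f in("pics/scene1.png","pics/f_scene.png")]
o2=[cv2.resize(cv2.imread(f)[160:220,210:272],None,fx=6,fy=6,interpolation=2)[:320] for f in("pics/top0.png","pics/f_top.png")]
cv2.imwrite("pics/cmp.png",np.vstack([np.hstack(o),np.hstack(o2)]))
E
```

```text
(no output)
```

View pics/cmp.png

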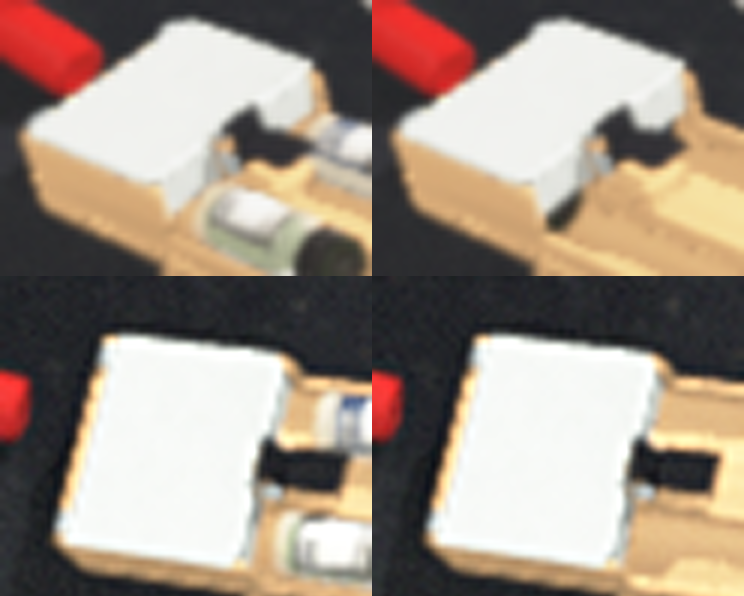

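The lid outline and the hook over the roller match the first, latched pictures in both views. The cap of jar a shows dark just behind the flap, and nothing is touching. I hand the job in.

```bash
python3 -c "
from plant import r
print(r.get_state()['t'], r.close_job())"
```

```text
the job is handed in; nothing more can be done
27.85 None
```

The job is handed in at 27.9 s of the 69 s allowed. I pressed the latch with about 10 N until the lid popped open. I then pushed jar b and jar a down their lanes to the back stop, and pressed the lid down until it snapped shut.

**Checks that agreed:**
- **Jars:** The push force jumped at nearly the same depth for both, with the tool at rack x of about −116 mm for jar b and −115 mm for jar a.
- **Lid:** I felt about 12 N as it met the hook and then an easing. At the end it would go no further. After I withdrew the arm, the lid and hook matched the first latched pictures in both cameras.
- **Bystanders:** The arm's path stayed clear of the mug, jam jar and salt shaker, and the last scene picture shows nothing tipped. I did not measure their positions again.

**What went wrong or disagreed:**
- **Fingertips:** They touched about 20 mm short of the reported tool point. I allowed for this using the pictures and the contact with the latch.
- **Rack position:** The corners I fitted for its pose disagreed by up to about 4 mm.
- **Jar b push:** It reached about 19 N for a moment against the stop, harder than I meant, so I took smaller steps for jar a (about 7 N at most).
- **Lid press:** The last check that the lid had bottomed reached about 18 N.

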